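Pack reagent bottles into a transport carrier and wedge the row tight

TASK

Make the bottle carrier ready for transport: stand every amber bottle in its row, fill the places that are left with empty red-capped clear bottles so that all four places are taken, then drive the orange wedge, narrow end first and straight side against the end plate, into the last gap until it is fully home and the row is tight. Finally swing the drop latch over into its catch behind the wedge; leave the timer and the marker alone.

Things in the scene. Friction and masses are not known exactly. Their poses are not given: they have to be found in the camera images.
- carrier: fixed bottle carrier: blue board 5 mm thick, x -104 to 84, y -150 to 180 mm. Origin on the bench; yaw 0: x away from the robot, y left, z up. Bottles stand on it in a row along y at x = 20 mm, between 2 steel rails (66 mm apart, 44 mm high, y -125 to 86) and 2 aluminium end plates (47 mm high, inner faces y = -125 and 125, x -20 to 60; handles reach 34 mm outward, 40 high)
- place_1 (a point): on the board's top (5 mm above the bench): centre of the first place of the tight row of four 57 mm places, beside the end plate at the carrier's -y end
- place_2 (a point): centre of the second place (57 mm further along the carrier's +y)
- place_3 (a point): centre of the third place (57 mm further)
- place_4 (a point): centre of the fourth place (57 mm further), next to the wedge's lane
- lane (a point): on the board's top, at the inner face of the +y end plate (carrier x 20, y 125 mm). Between this plate and the fourth bottle of a closed-up row 22 to 24 mm stay free: the wedge's lane, open at the front and back. The wedge is driven along it in the carrier's +x, straight side sliding on the plate
- wedge: orange wedge 150 x 30 x 32 mm, lying flat. Origin: underside, below the middle of its upright grip (upright, 36 along x, 16 along y, 32 to 62 mm up; pinch it along y, fingertips above 34 mm). Butt x = -20, tip x = 130 mm. Side y = 15 is straight; side y = -15 tapers 1 in 4 from x = 42 to an 8 mm tip. Tight: origin at carrier x -58 to -40, y 110 mm; 7 to 12 N drive it, it then holds
- latch (a joint): drop latch, front left of the carrier: steel bar 98 x 8 x 12 mm, red grip on its end, pivot along the carrier's x. 0 = closed: level, pointing to carrier -y, in its catch, across the lane at carrier x -91 to -83, z 14 to 26 mm, behind a wedge that is home (one further out blocks it). pi/2 upright; starts leaning open outward, 1.85 to 2.1. Stiff: stays put near upright, falls shut from about 1.0
- latch_hinge (a point): the latch's pivot: carrier frame x = -87, y = 165, z = 20 mm
- latch_tip (a point): middle of the red grip (13 mm diameter) at the latch's free end, 104 mm from the pivot; rests at carrier y = 61 mm when closed
- timer: white bench timer 62 x 66 x 18 mm, bystander; leave it alone
- marker: black-capped white marker pen 134 mm long lying on the bench behind the carrier, bystander; leave it alone
- amber_1: amber glass reagent bottle with black screw cap, 57 mm diameter, 112 mm tall, about 0.2 kg, may be absent; origin at the centre of its base, z up. The straight body is 70 mm high; take it from above by the neck and cap (solid to grip from 72 to 96 mm above the base, 29 mm wide there)
- amber_2: amber glass reagent bottle with black screw cap, 57 mm diameter, 112 mm tall, about 0.2 kg, may be absent; origin at the centre of its base, z up. The straight body is 70 mm high; take it from above by the neck and cap (solid to grip from 72 to 96 mm above the base, 29 mm wide there)
- amber_3: amber glass reagent bottle with black screw cap, 57 mm diameter, 112 mm tall, about 0.2 kg, may be absent; origin at the centre of its base, z up. The straight body is 70 mm high; take it from above by the neck and cap (solid to grip from 72 to 96 mm above the base, 29 mm wide there)
- amber_4: amber glass reagent bottle with black screw cap, 57 mm diameter, 112 mm tall, about 0.2 kg, may be absent; origin at the centre of its base, z up. The straight body is 70 mm high; take it from above by the neck and cap (solid to grip from 72 to 96 mm above the base, 29 mm wide there)
- clear_1: empty clear bottle with red screw cap, 56 mm diameter, 105 mm tall, 0.15 kg, always present; origin at the centre of its base, z up. Straight body 66 mm high; take it from above by neck and cap (solid from 68 to 89 mm above the base, 34 mm wide there)
- clear_2: empty clear bottle with red screw cap, 56 mm diameter, 105 mm tall, 0.15 kg, always present; origin at the centre of its base, z up. Straight body 66 mm high; take it from above by neck and cap (solid from 68 to 89 mm above the base, 34 mm wide there)

How it is judged:
On the way, in this order (a step that is already met when the one before it is completed fails the run):
1. every amber bottle stands in the carrier's row, before the wedge goes in (x of amber_1 in the frame of carrier between 0.01 and 0.03 m and y of amber_1 in the frame of carrier between -0.102 and 0.098 m and height (world z) of amber_1 between 0.001 and 0.009 m and angle between each of amber_1, amber_2, amber_3, amber_4's own z axis and vertical below 0.1 rad and x of amber_2 in the frame of carrier between 0.01 and 0.03 m and y of amber_2 in the frame of carrier between -0.102 and 0.098 m and height (world z) of amber_2 between 0.001 and 0.009 m and x of amber_3 in the frame of carrier between 0.01 and 0.03 m and y of amber_3 in the frame of carrier between -0.102 and 0.098 m and height (world z) of amber_3 between 0.001 and 0.009 m and x of amber_4 in the frame of carrier between 0.01 and 0.03 m and y of amber_4 in the frame of carrier between -0.102 and 0.098 m and height (world z) of amber_4 between 0.001 and 0.009 m), for 0.2 s.
2. all four places are taken and the wedge is driven home, the row tight (distance between any of amber_1, amber_2, amber_3, amber_4, clear_1, clear_2 and place_1 below 0.01 m and distance between any of amber_1, amber_2, amber_3, amber_4, clear_1, clear_2 and place_2 below 0.01 m and distance between any of amber_1, amber_2, amber_3, amber_4, clear_1, clear_2 and place_3 below 0.01 m and distance between any of amber_1, amber_2, amber_3, amber_4, clear_1, clear_2 and place_4 below 0.01 m and x of wedge in the frame of carrier between -0.063 and -0.028 m and y of wedge in the frame of carrier between 0.106 and 0.114 m and height (world z) of wedge below 0.01 m and angle between wedge's own z axis and vertical below 0.08 rad and angle between the x axis of wedge and the x axis of carrier, either way round below 0.08 rad), for 0.2 s.
3. the latch lies in its catch (value of joint latch below 0.08 rad), for 0.2 s.
At the end, for the whole second after the job is handed in: Every amber bottle stands upright in the row, a bottle within 10 mm of each of the four places; the wedge lies flat and straight in its lane, origin at carrier x -63 to -28 mm, y 106 to 114 mm; the latch is closed (below 0.08 rad) (all of step 2 and x of amber_1 in the frame of carrier between 0.01 and 0.03 m and y of amber_1 in the frame of carrier between -0.102 and 0.08 m and height (world z) of amber_1 between 0.001 and 0.009 m and angle between each of amber_1, amber_2, amber_3, amber_4's own z axis and vertical below 0.1 rad and x of amber_2 in the frame of carrier between 0.01 and 0.03 m and y of amber_2 in the frame of carrier between -0.102 and 0.08 m and height (world z) of amber_2 between 0.001 and 0.009 m and x of amber_3 in the frame of carrier between 0.01 and 0.03 m and y of amber_3 in the frame of carrier between -0.102 and 0.08 m and height (world z) of amber_3 between 0.001 and 0.009 m and x of amber_4 in the frame of carrier between 0.01 and 0.03 m and y of amber_4 in the frame of carrier between -0.102 and 0.08 m and height (world z) of amber_4 between 0.001 and 0.009 m and value of joint latch below 0.08 rad and linear speed of wedge below 0.02 m/s); the robot touches nothing.
It fails at once if the timer is pushed away (more than 30 mm) (distance of timer from where it was at the start of the episode above 0.03 m).
It fails at once if the marker is pushed away (more than 30 mm) (distance of marker from where it was at the start of the episode above 0.03 m).
Of amber_1, amber_2, amber_3, amber_4 only 2 to 4 are there at a start; the rules pass over those that are not, and their reading is None.
At some moment in a run one of amber_1, amber_2, amber_3, amber_4, clear_1, clear_2 may be knocked a few centimetres aside while the robot is not near it.
It also fails if it takes over 208 s, if anything falls off the work surface, if the arm or the gripper's body presses on something with over 40 N, if the wrist force passes 120 N, or if a joint passes its speed limit or range.

ROBOT

A 7-joint arm with a two-finger parallel gripper is mounted at the origin on a cart in front of the work surface, level with it; the furniture and walls round the work are solid. World frame = base frame: x ahead of the robot, y to its left, z up, the work surface at z = 0. Lengths are in m, angles in rad, forces in N, time in s.
With the tool pointing down it reaches from about 0.4 to 0.875 m from the base axis. Payload 19.3 kg.
Tool frame: the origin (TCP) lies midway between the tips of the shut fingers; the grasp point (between the pads) lies 19 mm behind it; x points along the fingers, y is the direction in which the jaws open and shut, and the axes are right-handed (so a half turn about x gives the same grasp; the last joint's range is limited). The gripper opens to 85 mm and grips with 20 to 120 N. Pads are 22 mm wide; open, the fingers measure 114 mm over their backs; the gripper's body (76 mm by 85 mm) begins 54 mm behind the grasp point. The pads swing forward as they close: fully open they stand 13 mm farther back than shut.
Start: joints at [-1.287, 0.521, -0.036, 1.599, 0.021, 1.021, -0.113], TCP at [0.217, 0.586, 0.231] pointing down, gripper open.
Joint ranges: [-2.91, 2.91], [-0.3, 2.13], [-1.5, 1.42], [0.17, 2.43], [-1.26, 4.41], [0.16, 1.93], [-2.52, 2.52]. Speed limits (rad/s): [1.89, 1.89, 2.39, 2.39, 3.01, 3.01, 3.01].

INTERFACE

Orientations are given as [roll, pitch, yaw] about the fixed x, y, z axes, in that order (R = Rz(yaw) Ry(pitch) Rx(roll)).
In Python, from workcell import bot gives the robot as it stands. The module is installed in compiled form; this text tells all that it offers.
- The arm moves only by the tool servo_tool, never from a script. Its argument "targets" is a list of rows, each an object of numbers: "x", "y", "z": the shift along the tool's x, y, z as a fraction of full scale; "wx", "wy", "wz": the turn, a rotation vector about the tool's x, y, z as a fraction of full scale. A call has 1 to 12 rows; each row is the pose to reach, as a shift and turn from the pose measured when the call began, along the tool's axes at that moment, turning the shorter way round; what a row does not reach only later rows make up. Full scale, the value 1, is 40 cm for a shift and 360 degrees for a turn. A row lasts 1/8 s, in which the tool goes at most 62.5 mm and 10.7 degrees, less where a joint would pass 70% of its speed; a pose out of reach is approached as far as the arm can. A call with a number of a shift or a turn outside -1 to 1 is refused whole. A call with a gripper value outside its range is refused whole. "grip" is the gripper command: -1 is shut, 1 is fully open, values between are in proportion, set as the call begins (left out, the last holds). The fingers move at their own pace and stop on an object; "squeeze" is the grip in N (left out, the last holds). Time passes only in rows, so rows that repeat a pose let the fingers close. It gives the time, the measured TCP pose, the force and the opening at its end, in the units of the state.
- bot.observe(): the state, without advancing time (a new reading comes with each control period).
- bot.grab_frame(name): name is "scene" or "side" or "wrist"; returns (picture, depth): 420x560x3 uint8, red, green, blue; 420x560 float32, m along the optical axis (not along the pixel's ray), 0 where there is no reading.
- bot.get_calibration(name): a dict with "intrinsics" (3x3 intrinsics, pixels), "R" (3x3) and "t" (3): a world point X has camera coordinates R X + t. Camera axes: x right, y down, z forward; pixel columns grow to the right and rows downward; lengths in m; the calibration is good to about 2 mm. A picture is of the moment at which its call begins: read the wrist's pose just before it. get_calibration takes no time and is no camera call; for the wrist camera it gives the pose at the moment of the call.
- bot.job_done(): hands the job in, once; it reports no verdict.
Trained networks look in the newest picture that a camera, given by its name, has taken for a name from the list of things; names that differ only in an ending like _2 or _b are one class to them, and where a whole thing is asked for, a point or a joint stands for the part that bears it (a point fixed in the world has none). Each returns a list of dicts, best first, with "confidence" (0 to 1); they miss things now and then, are a little off and sometimes report something else, mostly with a low value. They report only what shows in the picture. A call takes as long as a camera call.
- bot.trace(camera, target): "mask" (420x560 bool, what is visible of it) and "pixel" ([column, row] in pixels, amid what is visible of it).
The state is a dict: "clock": time; "qpos": joint angles; "qd": joint speeds; "joint_efforts": joint torques, N m; "position": TCP position; "tool_rot": TCP orientation; "force": force on the tool from outside, world axes, zero at the start; "moment": the same for the moment, N m; "grip_width": finger opening in m.
Only numpy, scipy, OpenCV 4.12 (cv2) and the standard library are available. Lean on these libraries where they do the work, as an engineer would, in place of code of your own. Each camera call takes 0.05 s, during which the arm holds its last target. There are 200 camera calls.

## Working session

There is one attempt and no reset: what is moved stays moved. The work goes in short steps, Python scripts to look and compute and a tool call to move; the robot and the scene stay as the last step left them, time stands still between calls to the robot, and variables do not carry over. Pictures are saved under pics/ and viewed, on a budget of 14 in all, crops included, one or two more only if the job needs it, and the job is handed in when it is done.

Besides the shell and the picture viewer there is one more tool, called after "Call:" in YAML: its name, and indented under it one key for each argument. servo_tool: Moves the arm, as the interface text tells. Shift numbers are shares of 40 cm and turn numbers shares of 360 degrees, none past 1 either way. Its arguments: {"type":"object","properties":{"targets":{"type":"array"},"grip":{"type":"number"},"squeeze":{"type":"number"}},"required":["targets"]}

```bash
mkdir -p pics; python3 - <<'E'
from workcell import bot
import cv2,numpy as np
s=bot.observe();print(s)
ims=[]
for n in("scene","side"):
    p,d=bot.grab_frame(n);ims.append(p);c=bot.get_calibration(n);print(n,c)
cv2.imwrite('pics/a0.png',cv2.cvtColor(ims[0],cv2.COLOR_RGB2BGR))
cv2.imwrite('pics/a1.png',cv2.cvtColor(ims[1],cv2.COLOR_RGB2BGR))
E
```

```text
{'clock': 0.0, 'qpos': array([-1.28721936,  0.5220146 , -0.03634517,  1.59998114,  0.02116464,
        1.0211271 , -0.11280256]), 'qd': array([ 1.41815522e-05, -7.45990514e-04,  1.55239921e-03, -9.26936859e-04,
        5.04743427e-04,  2.54466155e-03,  1.98601841e-04]), 'joint_efforts': array([ 3.88182934e-04, -9.27107191e+01,  1.97978765e+00, -3.69913638e+01,
        1.77987374e-02,  8.39170563e-03,  7.54030822e-06]), 'position': array([0.2164263 , 0.58597282, 0.23073479]), 'tool_rot': array([-1.53277592,  1.56964927, -1.88656898]), 'force': array([-0.72966954, -0.27224917,  0.23592186]), 'moment': array([ 0.01796453, -0.01630273,  0.05049164]), 'grip_width': 0.08530898952933566}
scene {'intrinsics': array([[405.10157491,   0.        , 279.96627777],
       [  0.        , 405.10157491, 211.89433417],
       [  0.        ,   0.        ,   1.        ]]), 'R': array([[ 0.688193  , -0.72532313,  0.01722648],
       [-0.52290689, -0.51231836, -0.68124759],
       [ 0.50295008,  0.45982198, -0.73185037]]), 't': array([-0.43749967,  0.3109805 ,  1.01935811])}
side {'intrinsics': array([[459.7596962 ,   0.        , 269.94890052],
       [  0.        , 459.7596962 , 204.67990663],
       [  0.        ,   0.        ,   1.        ]]), 'R': array([[ 0.75874723, -0.65129146,  0.01104855],
       [-0.56345304, -0.66473826, -0.49055449],
       [ 0.32683835,  0.36598152, -0.87134047]]), 't': array([-0.47171083,  0.30036097,  1.43994881])}
```

View pics/a0.png

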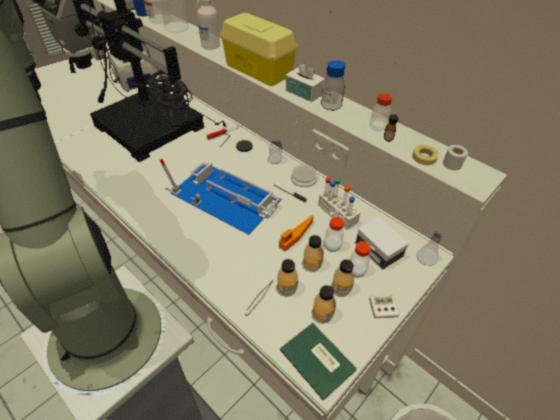

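View pics/a1.png

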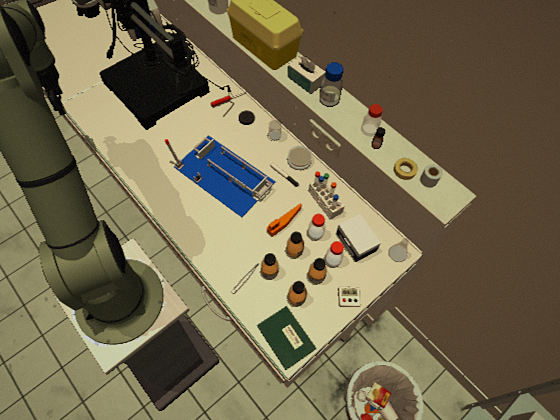

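```bash
cat >h.py <<'E'
from workcell import bot
import cv2,numpy as np
from scipy.spatial.transform import Rotation as Ro
def look(n,save=None):
    c=bot.get_calibration(n);p,d=bot.grab_frame(n)
    if save: cv2.imwrite('pics/'+save,cv2.cvtColor(p,cv2.COLOR_RGB2BGR))
    K=c['intrinsics'];v,u=np.mgrid[:420,:560]
    X=np.stack([(u-K[0,2])/K[0,0]*d,(v-K[1,2])/K[1,1]*d,d],-1)
    W=(X-c['t'])@c['R'];W[d<=0]=np.nan
    return p,W,c
def proj(c,X):
    q=c['intrinsics']@(c['R']@np.asarray(X)+c['t']);return q[:2]/q[2]
def tops(n,W,name,h):
    out=[]
    for r in bot.trace(n,name):
        P=W[r['mask']];P=P[np.isfinite(P[:,0])]
        T=P[P[:,2]>h-.012]
        if len(T)>5: out.append((round(r['confidence'],2),r['pixel'],len(T),np.round((T.min(0)+T.max(0))/2,4)[:2],np.round(np.median(T,0),4)))
        else: out.append((round(r['confidence'],2),r['pixel'],'notop',np.round(np.median(P,0),3) if len(P) else None))
    return out
E
python3 - <<'E'
from h import *
for n in("side","scene"):
    p,W,c=look(n)
    for nm,h in(("amber_1",.112),("clear_1",.105)):
        for o in tops(n,W,nm,h): print(n,nm,*o)
    for nm in("timer","marker","wedge","latch"):
        for r in bot.trace(n,nm)[:2]:
            P=W[r['mask']];P=P[np.isfinite(P[:,0])];print(n,nm,round(r['confidence'],2),r['pixel'],P.min(0).round(3),P.max(0).round(3))
            if nm=="wedge":
                Q=P[(P[:,2]<.04)&(P[:,2]>.024)][:,:2]; print(cv2.minAreaRect((Q*1000).astype(np.float32)), len(Q)); G=P[P[:,2]>.05]; print('grip',G.mean(0),len(G))
    hsv=cv2.cvtColor(p,cv2.COLOR_RGB2HSV)
    m=(hsv[...,0]>100)&(hsv[...,0]<120)&(hsv[...,1]>150)&(abs(W[...,2]-.005)<.012)&(W[...,0]<.9)
    m=cv2.morphologyEx(m.astype(np.uint8),cv2.MORPH_OPEN,np.ones((3,3)))>0
    nl,l,st,_=cv2.connectedComponentsWithStats(m.astype(np.uint8));k=1+np.argmax(st[1:,4])
    Q=(W[l>0][:,:2]*1000).astype(np.float32);r=cv2.minAreaRect(Q);print('board',r,cv2.boxPoints(r).round(0).tolist(),np.median(W[m][:,2]))
E
```

```text
side amber_1 0.95 [316.1, 268.0] 116 [ 0.5226 -0.3398] [ 0.5215 -0.3401  0.1133]
side amber_1 0.88 [269.1, 263.1] 113 [ 0.4185 -0.2304] [ 0.4174 -0.231   0.1134]
side amber_1 0.85 [298.4, 290.5] 122 [ 0.4267 -0.3529] [ 0.4241 -0.3524  0.1132]
side amber_1 0.59 [294.0, 242.2] 114 [ 0.5291 -0.2279] [ 0.5271 -0.2293  0.1123]
side amber_1 0.41 [313.1, 228.3] 115 [ 0.6272 -0.2258] [ 0.6268 -0.2265  0.1058]
side clear_1 0.82 [333.6, 255.9] 139 [ 0.6039 -0.3351] [ 0.602  -0.3358  0.1054]
side clear_1 0.73 [315.2, 228.4] 116 [ 0.6263 -0.2283] [ 0.6249 -0.2293  0.1055]
side timer 0.74 [347.1, 294.6] [ 0.51  -0.5    0.004] [ 0.593 -0.42   0.025]
side marker 0.49 [285.6, 173.0] [ 0.689 -0.042  0.007] [0.713 0.077 0.02 ]
side wedge 0.85 [281.1, 221.2] [ 0.505 -0.145  0.001] [ 0.651 -0.113  0.074]
((575.11572265625, -126.81521606445312), (139.60047912597656, 32.342926025390625), 8.260458946228027) 226
grip [ 0.52471561 -0.13069626  0.0599028 ] 58
board ((533.815673828125, 159.10708618164062), (182.5723419189453, 330.1203308105469), 9.367735862731934) [[417.0, 307.0], [471.0, -19.0], [651.0, 11.0]
[... 633 characters left out ...]
7.3] [ 0.51  -0.5   -0.002] [ 0.6   -0.417  0.024]
scene timer 0.37 [225.9, 194.5] [ 0.416 -0.015 -0.001] [0.658 0.398 0.128]
scene marker 0.48 [293.9, 189.3] [ 0.686 -0.048  0.001] [0.724 0.078 0.02 ]
scene wedge 0.89 [288.8, 231.9] [ 0.504 -0.145 -0.001] [ 0.668 -0.081  0.069]
((578.059326171875, -128.05421447753906), (147.9689178466797, 33.46369171142578), 0.17608390748500824) 282
grip [ 0.52258377 -0.12934169  0.06070781] 81
scene latch 0.42 [165.8, 174.7] [ 0.419  0.288 -0.001] [0.486 0.467 0.133]
board ((536.7843017578125, 158.57327270507812), (187.2459259033203, 324.1357727050781), 10.221367835998535) [[416.0, 301.0], [473.0, -18.0], [658.0, 16.0], [600.0, 335.0]] 0.006632584822119508
```

```bash
cat >>h.py <<'E'
def toolR(a): # tool x down, tool y at world angle a (deg)
    y=np.array([np.cos(np.radians(a)),np.sin(np.radians(a)),0]);x=np.array([0,0,-1.]);return np.c_[x,y,np.cross(x,y)]
def plan(p,a=None,tilt=None):
    s=bot.observe();R=Ro.from_euler('xyz',s['tool_rot']).as_matrix()
    d=R.T@(np.asarray(p)-s['position'])
    T=R if a is None else toolR(a)
    w=Ro.from_matrix(R.T@T).as_rotvec()
    print('dist',np.linalg.norm(d).round(4),'shift',(d/.4).round(4),'turn',(w/2/np.pi).round(4),'clk',round(s['clock'],1))
C0=np.array([.5477,.1457]);CY=9.7
def car(x,y):
    a=np.radians(CY);return C0+np.array([[np.cos(a),-np.sin(a)],[np.sin(a),np.cos(a)]])@[x,y]
E
python3 - <<'E'
from h import *
s=bot.observe();print(Ro.from_euler('xyz',s['tool_rot']).as_matrix().round(3))
c=bot.get_calibration('wrist');print(c['R'].round(2),(-c['R'].T@c['t']).round(3))
plan([.5,.15,.42],9.7);plan([.5,.15,.42],189.7)
E
```

```text
[[ 0.     0.346  0.938]
 [ 0.     0.938 -0.346]
 [-1.     0.     0.   ]]
[[ 0.35  0.94 -0.  ]
 [ 0.89 -0.33  0.32]
 [ 0.3  -0.11 -0.95]] [0.138 0.614 0.374]
dist 0.5534 shift [-0.4717 -0.7776  1.0426] turn [ 0.1667  0.     -0.    ] clk 0.8
dist 0.5534 shift [-0.4717 -0.7776  1.0426] turn [-0.3333  0.      0.    ] clk 0.8
```

Call:
servo_tool:
  targets:
    - {"x":-0.42,"y":-0.525,"z":1.0,"wx":0.1667}
    - {"x":-0.42,"y":-0.525,"z":1.0,"wx":0.1667}
    - {"x":-0.42,"y":-0.525,"z":1.0,"wx":0.1667}
    - {"x":-0.42,"y":-0.525,"z":1.0,"wx":0.1667}
    - {"x":-0.42,"y":-0.525,"z":1.0,"wx":0.1667}
    - {"x":-0.42,"y":-0.525,"z":1.0,"wx":0.1667}
    - {"x":-0.42,"y":-0.525,"z":1.0,"wx":0.1667}
    - {"x":-0.42,"y":-0.525,"z":1.0,"wx":0.1667}
    - {"x":-0.42,"y":-0.525,"z":1.0,"wx":0.1667}
    - {"x":-0.42,"y":-0.525,"z":1.0,"wx":0.1667}
    - {"x":-0.42,"y":-0.525,"z":1.0,"wx":0.1667}
    - {"x":-0.42,"y":-0.525,"z":1.0,"wx":0.1667}
  grip: 1
  squeeze: 40

```text
$.targets[0]: bad value
```

```bash
python3 - <<'E'
from h import *
s=bot.observe();print(s['position'],s['qpos'].round(2),s['force'].round(1))
n='wrist';p,W,c=look(n,'w0.png')
hsv=cv2.cvtColor(p,cv2.COLOR_RGB2HSV)
m=(hsv[...,0]>100)&(hsv[...,0]<120)&(hsv[...,1]>150)&(abs(W[...,2]-.005)<.008)
m=cv2.morphologyEx(m.astype(np.uint8),cv2.MORPH_OPEN,np.ones((3,3)))>0
r=cv2.minAreaRect((W[m][:,:2]*1000).astype(np.float32));print('board',r,cv2.boxPoints(r).round(0).tolist(),np.median(W[m][:,2]))
np.save('w0.npy',W)
E
```

```text
[0.21658677 0.58627959 0.23130276] [-1.29  0.52 -0.04  1.6   0.02  1.02 -0.11] [-0.8 -0.  -0.1]
board ((453.063720703125, 221.50631713867188), (15.636496543884277, 10.155256271362305), 73.73818969726562) [[446.0, 215.0], [456.0, 213.0], [460.0, 228.0], [450.0, 230.0]] 0.005488315919999407
```

View pics/w0.png

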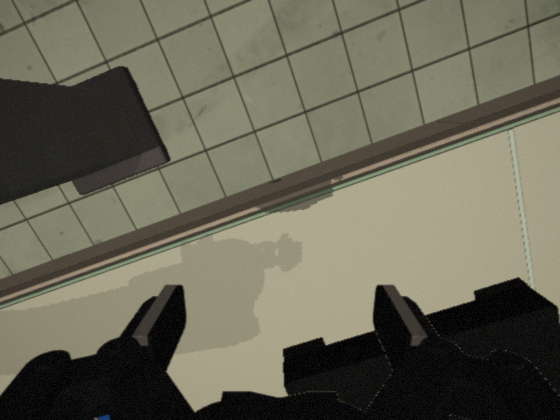

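Call:
servo_tool:
  targets:
    - {"x":-0.42,"y":-0.525,"z":0.99,"wx":0.1667,"wy":0,"wz":0}
    - {"x":-0.42,"y":-0.525,"z":0.99,"wx":0.1667,"wy":0,"wz":0}
    - {"x":-0.42,"y":-0.525,"z":0.99,"wx":0.1667,"wy":0,"wz":0}
    - {"x":-0.42,"y":-0.525,"z":0.99,"wx":0.1667,"wy":0,"wz":0}
    - {"x":-0.42,"y":-0.525,"z":0.99,"wx":0.1667,"wy":0,"wz":0}
    - {"x":-0.42,"y":-0.525,"z":0.99,"wx":0.1667,"wy":0,"wz":0}
    - {"x":-0.42,"y":-0.525,"z":0.99,"wx":0.1667,"wy":0,"wz":0}
    - {"x":-0.42,"y":-0.525,"z":0.99,"wx":0.1667,"wy":0,"wz":0}
    - {"x":-0.42,"y":-0.525,"z":0.99,"wx":0.1667,"wy":0,"wz":0}
    - {"x":-0.42,"y":-0.525,"z":0.99,"wx":0.1667,"wy":0,"wz":0}
    - {"x":-0.42,"y":-0.525,"z":0.99,"wx":0.1667,"wy":0,"wz":0}
    - {"x":-0.42,"y":-0.525,"z":0.99,"wx":0.1667,"wy":0,"wz":0}
  grip: 1
  squeeze: 40

```text
clock: 2.35
position: [0.5147, 0.2528, 0.3991]
tool_rot: [-1.613, 1.57, -3.013]
force: [0.1, -0.2, 0.3]
grip_width: 0.0854
```

```bash
python3 - <<'E'
from h import *
s=bot.observe();print(s['position'],s['qpos'].round(2),s['force'].round(1))
n='wrist';p,W,c=look(n,'w1.png')
hsv=cv2.cvtColor(p,cv2.COLOR_RGB2HSV)
m=(hsv[...,0]>100)&(hsv[...,0]<120)&(hsv[...,1]>150)&(abs(W[...,2]-.005)<.008)
m=cv2.morphologyEx(m.astype(np.uint8),cv2.MORPH_OPEN,np.ones((3,3)))>0
r=cv2.minAreaRect((W[m][:,:2]*1000).astype(np.float32));print('board',r,cv2.boxPoints(r).round(0).tolist(),np.median(W[m][:,2]))
np.save('w1.npy',W)
E
```

```text
[0.51474924 0.25277884 0.39910166] [-0.81  0.32  0.35  1.51 -0.11  1.33 -0.28] [ 0.1 -0.2  0.3]
board ((535.4270629882812, 158.55172729492188), (184.69412231445312, 326.012451171875), 10.39067268371582) [[415.0, 302.0], [474.0, -18.0], [656.0, 15.0], [597.0, 336.0]] 0.005346066011424407
```

View pics/w1.png

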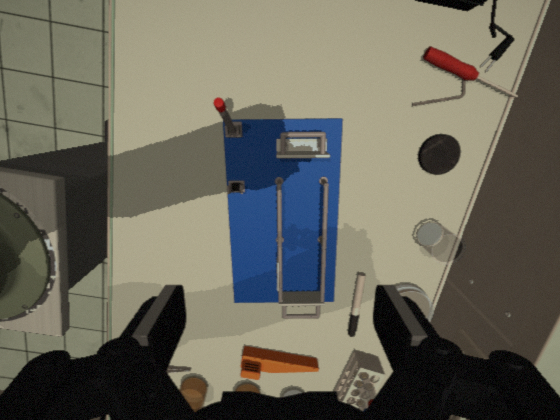

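```bash
python3 - <<'E'
from h import *
W=np.load('w1.npy');W2=W.copy()
p=cv2.imread('pics/w1.png')
v,u=np.mgrid[:420,:560]
roi=(u>225)&(u<345)&(v>118)&(v<305)
def rect(m):
    r=cv2.minAreaRect((W[m][:,:2]*1000).astype(np.float32));print(m.sum(),r)
for lo in(.034,.0385,.0425,.0445): rect(roi&(W[...,2]>lo)&(W[...,2]<.055)&(u>250))
# rail line fits: in rough carrier frame
a=np.radians(9.9);R=np.array([[np.cos(a),-np.sin(a)],[np.sin(a),np.cos(a)]])
m=roi&(W[...,2]>.036)&(W[...,2]<.052)
Q=(W[m][:,:2]-[.5477,.1457])@R
h,ex=np.histogram(Q[(abs(Q[:,1])<.11)][:,0],bins=np.arange(-.04,.08,.002));print(list(zip((ex[:-1]*1000).round(),h)))
for lo,hi in((-.03,.005),(.035,.07)):
    k=(Q[:,0]>lo)&(Q[:,0]<hi)&(abs(Q[:,1]+.02)<.085);print('rail',np.polyfit(Q[k,1],Q[k,0],1),k.sum())
for lo,hi in((-.145,-.11),(.11,.15)):
    k=(Q[:,0]>-.02)&(Q[:,0]<.06)&(Q[:,1]>lo)&(Q[:,1]<hi);print('plate',np.polyfit(Q[k,0],Q[k,1],1),Q[k,1].min(),Q[k,1].max(),k.sum(),np.percentile(Q[k,1],[5,50,95]))
E
```

```text
1934 ((565.6195068359375, 165.64671325683594), (81.77568054199219, 289.22882080078125), 9.987674713134766)
1784 ((565.6195068359375, 165.64671325683594), (81.77568054199219, 289.22882080078125), 9.987674713134766)
1074 ((567.724609375, 150.0015869140625), (81.34175872802734, 258.0948791503906), 10.290163040161133)
432 ((567.7025756835938, 150.00770568847656), (81.16069793701172, 258.0469970703125), 10.240117073059082)
[(np.float64(-40.0), np.int64(0)), (np.float64(-38.0), np.int64(0)), (np.float64(-36.0), np.int64(0)), (np.float64(-34.0), np.int64(0)), (np.float64(-32.0), np.int64(0)), (np.float64(-30.0), np.int64(0)), (np.float64(-28.0), np.int64(0)), (np.float64(-26.0), np.int64(0)), (np.float64(-24.0), np.int64(0)), (np.float64(-22.0), np.int64(0)), (np.float64(-20.0), np.int64(38)), (np.float64(-18.0), np.int64(160)), (np.float64(-16.0), np.int64(143)), (np.float64(-14.0), np.int64(111)), (np.float64(-12.0), np.int64(34)), (np.float64(-10.0), np.int64(0)), (np.float64(-8.0), np.int64(0)), (np.float64(-6.0), np.int64(0)), (np.float64(-4.0), np.int64(0)), (np.float64(-2.0), np.int6
[... 891 characters left out ...]
, (np.float64(54.0), np.int64(129)), (np.float64(56.0), np.int64(141)), (np.float64(58.0), np.int64(134)), (np.float64(60.0), np.int64(70)), (np.float64(62.0), np.int64(1)), (np.float64(64.0), np.int64(0)), (np.float64(66.0), np.int64(0)), (np.float64(68.0), np.int64(0)), (np.float64(70.0), np.int64(0)), (np.float64(72.0), np.int64(0)), (np.float64(74.0), np.int64(0)), (np.float64(76.0), np.int64(0))]
rail [-0.00754598 -0.01520295] 412
rail [-0.00851847  0.05749347] 407
plate [-0.01334885 -0.12380238] -0.12779875038603844 -0.11008042427784748 255 [-0.12704703 -0.12539125 -0.11383292]
plate [-0.00255789  0.13270026] 0.1252356927829142 0.14991597712146085 355 [0.12550594 0.12957748 0.14802539]
```

```bash
sed -i 's/^C0=.*/C0=np.array([.548,.1464]);CY=10.3/' h.py; cat >>h.py <<'E'
def inv(p):
    a=np.radians(CY);return np.array([[np.cos(a),np.sin(a)],[-np.sin(a),np.cos(a)]])@(np.asarray(p)[:2]-C0)
E
python3 - <<'E'
from h import *
for q in([.5288,-.2282],[.4177,-.2303],[.522,-.3395],[.426,-.3523],[.626,-.227],[.603,-.3354],[.524,-.130]): print(q,inv(q).round(4))
plan([*(np.array([.5288,-.2282])),.25],10.3)
E
```

```text
[0.5288, -0.2282] [-0.0859 -0.3651]
[0.4177, -0.2303] [-0.1956 -0.3473]
[0.522, -0.3395] [-0.1125 -0.4734]
[0.426, -0.3523] [-0.2092 -0.4688]
[0.626, -0.227] [ 0.01   -0.3813]
[0.603, -0.3354] [-0.032  -0.4839]
[0.524, -0.13] [-0.073  -0.2677]
dist 0.5036 shift [ 0.3729 -0.1696  1.1906] turn [-0.0015 -0.      0.    ] clk 2.4
```

Call:
servo_tool:
  targets:
    - {"x":0.2,"y":-0.15,"z":0.95,"wx":-0.0015,"wy":0,"wz":0}
    - {"x":0.2,"y":-0.15,"z":0.95,"wx":-0.0015,"wy":0,"wz":0}
    - {"x":0.2,"y":-0.15,"z":0.95,"wx":-0.0015,"wy":0,"wz":0}
    - {"x":0.2,"y":-0.15,"z":0.95,"wx":-0.0015,"wy":0,"wz":0}
    - {"x":0.2,"y":-0.15,"z":0.95,"wx":-0.0015,"wy":0,"wz":0}
    - {"x":0.2,"y":-0.15,"z":0.95,"wx":-0.0015,"wy":0,"wz":0}
    - {"x":0.2,"y":-0.15,"z":0.95,"wx":-0.0015,"wy":0,"wz":0}
    - {"x":0.2,"y":-0.15,"z":0.95,"wx":-0.0015,"wy":0,"wz":0}
    - {"x":0.2,"y":-0.15,"z":0.95,"wx":-0.0015,"wy":0,"wz":0}

```text
clock: 3.52
position: [0.5205, -0.1308, 0.3193]
tool_rot: [-2.937, 1.57, 1.957]
force: [-0.1, -0.3, 0.7]
grip_width: 0.0853
```

```bash
python3 - <<'E'
from h import *
n='wrist';p,W,c=look(n,'w2.png')
for o in tops(n,W,'amber_1',.112): print(*o, inv(o[3]).round(4))
for o in tops('wrist',W,'clear_1',.105): print(*o)
for r in bot.trace(n,'wedge'):
    P=W[r['mask']];P=P[np.isfinite(P[:,0])];G=P[P[:,2]>.055]
    print(r['confidence'],(G.max(0)+G.min(0))/2,cv2.minAreaRect((P[(P[:,2]>.027)&(P[:,2]<.037)][:,:2]*1000).astype(np.float32)))
plan([*(np.array([.5288,-.2282])),.20],10.3)
E
```

```text
0.97 [273.1, 248.3] 738 [ 0.529  -0.2293] [ 0.5288 -0.2266  0.1122] [-0.0859 -0.3662]
0.92 [194.6, 310.7] 242 [ 0.4532 -0.2512] [ 0.436  -0.3495  0.1121] [-0.1644 -0.3742]
0.85 [255.4, 321.2] 636 [ 0.5229 -0.3405] [ 0.5226 -0.3363  0.1121] [-0.1118 -0.4746]
0.69 [189.5, 238.3] 785 [ 0.4183 -0.2315] [ 0.4195 -0.2292  0.1121] [-0.1952 -0.3486]
0.73 [310.1, 320.8] 765 [ 0.6036 -0.3353] [ 0.6025 -0.3318  0.105 ]
0.66 [343.7, 261.4] 900 [ 0.6267 -0.2274] [ 0.6252 -0.2253  0.1051]
0.93 [ 0.52525373 -0.1302228   0.05985419] ((579.4071655273438, -132.0678253173828), (30.379106521606445, 148.3631591796875), 88.02765655517578)
dist 0.1541 shift [ 0.2984 -0.0233  0.2426] turn [ 0.0003 -0.     -0.    ] clk 3.7
```

View pics/w2.png

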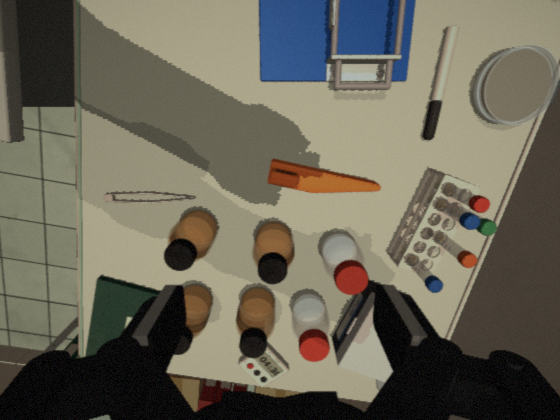

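Call:
servo_tool:
  targets:
    - {"x":0.3,"y":-0.023,"z":0.2435,"wx":0,"wy":0,"wz":0}
    - {"x":0.3,"y":-0.023,"z":0.2435,"wx":0,"wy":0,"wz":0}
    - {"x":0.3,"y":-0.023,"z":0.2435,"wx":0,"wy":0,"wz":0}
    - {"x":0.3,"y":-0.023,"z":0.2435,"wx":0,"wy":0,"wz":0}
    - {"x":0.4,"y":-0.023,"z":0.2435,"wx":0,"wy":0,"wz":0}
    - {"x":0.5,"y":-0.023,"z":0.2435,"wx":0,"wy":0,"wz":0}
    - {"x":0.57,"y":-0.023,"z":0.2435,"wx":0,"wy":0,"wz":0}
    - {"x":0.6225,"y":-0.023,"z":0.2435,"wx":0,"wy":0,"wz":0}
    - {"x":0.6225,"y":-0.023,"z":0.2435,"wx":0,"wy":0,"wz":0}
    - {"x":0.6225,"y":-0.023,"z":0.2435,"wx":0,"wy":0,"wz":0}

```text
clock: 4.97
position: [0.5299, -0.2281, 0.0718]
tool_rot: [1.315, 1.569, -0.074]
force: [0.3, -0.1, 0.7]
grip_width: 0.0856
```

Call:
servo_tool:
  targets:
    - {"x":0,"y":0,"z":0,"wx":0,"wy":0,"wz":0}
    - {"x":0,"y":0,"z":0,"wx":0,"wy":0,"wz":0}
    - {"x":0,"y":0,"z":0,"wx":0,"wy":0,"wz":0}
    - {"x":0,"y":0,"z":0,"wx":0,"wy":0,"wz":0}
    - {"x":0,"y":0,"z":0,"wx":0,"wy":0,"wz":0}
    - {"x":0,"y":0,"z":0,"wx":0,"wy":0,"wz":0}
    - {"x":0,"y":0,"z":0,"wx":0,"wy":0,"wz":0}
  grip: -1
  squeeze: 40

```text
clock: 5.85
position: [0.53, -0.2282, 0.0722]
tool_rot: [1.365, 1.569, -0.023]
force: [-2.7, 1.7, 8.5]
grip_width: 0.0277
```

Call:
servo_tool:
  targets:
    - {"x":-0.15,"y":0,"z":0,"wx":0,"wy":0,"wz":0}
    - {"x":-0.3,"y":0,"z":0,"wx":0,"wy":0,"wz":0}
    - {"x":-0.42,"y":0,"z":0,"wx":0,"wy":0,"wz":0}
    - {"x":-0.42,"y":0.05,"z":-0.13,"wx":0,"wy":0,"wz":0}
    - {"x":-0.42,"y":0.1,"z":-0.26,"wx":0,"wy":0,"wz":0}
    - {"x":-0.42,"y":0.15,"z":-0.39,"wx":0,"wy":0,"wz":0}
    - {"x":-0.42,"y":0.2,"z":-0.52,"wx":0,"wy":0,"wz":0}
    - {"x":-0.42,"y":0.25,"z":-0.63,"wx":0,"wy":0,"wz":0}
    - {"x":-0.42,"y":0.262,"z":-0.6785,"wx":0,"wy":0,"wz":0}
    - {"x":-0.42,"y":0.262,"z":-0.6785,"wx":0,"wy":0,"wz":0}
    - {"x":-0.42,"y":0.262,"z":-0.6785,"wx":0,"wy":0,"wz":0}

```text
clock: 7.22
position: [0.5833, 0.0561, 0.2404]
tool_rot: [1.058, 1.569, -0.332]
force: [-0.5, -0.3, -1.5]
grip_width: 0.0278
```

```bash
python3 - <<'E'
from h import *
s=bot.observe();print(s['position'],s['force'],s['grip_width'],inv(s['position']))
p,W,c=look('wrist','w3.png')
for o in tops('wrist',W,'amber_1',.112)[:5]: print(*o)
plan([*car(.02,-.094),.25],10.3)
E
```

```text
[0.58331245 0.05612806 0.24035655] [-0.54026997 -0.31042049 -1.45329217] 0.027789055440391813 [ 0.01860256 -0.09513116]
0.81 [279.6, 286.4] 13597 [0.5814 0.0597] [0.5803 0.0685 0.2643]
0.6 [251.6, 100.5] 20 [0.5801 0.071 ] [0.5592 0.0702 0.1785]
0.46 [113.9, 350.4] 6 [0.5302 0.0581] [0.5298 0.058  0.3006]
dist 0.0097 shift [-0.0239  0.0032 -0.0029] turn [ 0.0001  0.0001 -0.0003] clk 7.3
```

View pics/w3.png

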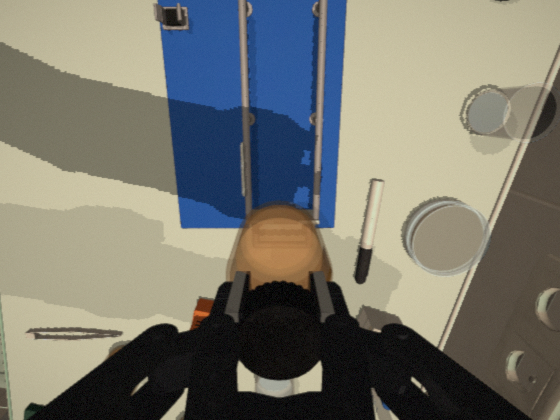

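Call:
servo_tool:
  targets:
    - {"x":0.0,"y":0.0032,"z":-0.003,"wx":0,"wy":0,"wz":0}
    - {"x":0.1,"y":0.0032,"z":-0.003,"wx":0,"wy":0,"wz":0}
    - {"x":0.2,"y":0.0032,"z":-0.003,"wx":0,"wy":0,"wz":0}
    - {"x":0.27,"y":0.0032,"z":-0.003,"wx":0,"wy":0,"wz":0}
    - {"x":0.33,"y":0.0032,"z":-0.003,"wx":0,"wy":0,"wz":0}
    - {"x":0.37,"y":0.0032,"z":-0.003,"wx":0,"wy":0,"wz":0}
    - {"x":0.39,"y":0.0032,"z":-0.003,"wx":0,"wy":0,"wz":0}
    - {"x":0.4,"y":0.0032,"z":-0.003,"wx":0,"wy":0,"wz":0}
    - {"x":0.406,"y":0.0032,"z":-0.003,"wx":0,"wy":0,"wz":0}
    - {"x":0.406,"y":0.0032,"z":-0.003,"wx":0,"wy":0,"wz":0}
    - {"x":0.406,"y":0.0032,"z":-0.003,"wx":0,"wy":0,"wz":0}

```text
clock: 8.7
position: [0.585, 0.0575, 0.0784]
tool_rot: [1.293, 1.568, -0.097]
force: [0.2, 0.7, -1.6]
grip_width: 0.0277
```

Call:
servo_tool:
  targets:
    - {"x":0,"y":0,"z":0.003,"wx":0,"wy":0,"wz":0}
    - {"x":0,"y":0,"z":0.006,"wx":0,"wy":0,"wz":0}
    - {"x":0,"y":0,"z":0.008,"wx":0,"wy":0,"wz":0}
    - {"x":0,"y":0,"z":0.008,"wx":0,"wy":0,"wz":0}

```text
clock: 9.2
position: [0.5856, 0.0551, 0.0785]
tool_rot: [1.644, 1.568, 0.254]
force: [-0.8, 5.0, 0.8]
grip_width: 0.0274
```

Call:
servo_tool:
  targets:
    - {"x":0,"y":0,"z":0,"wx":0,"wy":0,"wz":0}
    - {"x":0,"y":0,"z":0,"wx":0,"wy":0,"wz":0}
    - {"x":0,"y":0,"z":0,"wx":0,"wy":0,"wz":0}
    - {"x":0,"y":0,"z":0,"wx":0,"wy":0,"wz":0}
    - {"x":-0.1,"y":0,"z":0,"wx":0,"wy":0,"wz":0}
    - {"x":-0.25,"y":0,"z":0,"wx":0,"wy":0,"wz":0}
    - {"x":-0.35,"y":0,"z":0,"wx":0,"wy":0,"wz":0}
    - {"x":-0.35,"y":0,"z":0,"wx":0,"wy":0,"wz":0}
  grip: 1

```text
clock: 10.2
position: [0.5865, 0.0551, 0.2214]
tool_rot: [1.647, 1.563, 0.257]
force: [0.1, 0.4, -1.0]
grip_width: 0.0853
```

Call:
servo_tool:
  targets:
    - {"x":0,"y":-0.13,"z":0.15,"wx":0,"wy":0,"wz":0}
    - {"x":0,"y":-0.26,"z":0.3,"wx":0,"wy":0,"wz":0}
    - {"x":0,"y":-0.39,"z":0.45,"wx":0,"wy":0,"wz":0}
    - {"x":0,"y":-0.5,"z":0.58,"wx":0,"wy":0,"wz":0}
    - {"x":0,"y":-0.54,"z":0.628,"wx":0,"wy":0,"wz":0}
    - {"x":0,"y":-0.54,"z":0.628,"wx":0,"wy":0,"wz":0}
    - {"x":0,"y":-0.54,"z":0.628,"wx":0,"wy":0,"wz":0}

```text
clock: 11.08
position: [0.4182, -0.2318, 0.2192]
tool_rot: [1.671, 1.564, 0.278]
force: [0.2, 0.8, 0.1]
grip_width: 0.0854
```

```bash
cat >>h.py <<'E'
def survey():
    for n in('side','scene'):
        p,W,c=look(n)
        for nm,h in(("amber_1",.112),("clear_1",.105)):
            for o in tops(n,W,nm,h):
                if o[2]!='notop': print(n,nm,o[0],o[2],o[3],'car',inv(o[3]).round(4),'z',o[4][2])
E
python3 - <<'E'
from h import *
survey()
plan([.418,-.2308,.2],10.3)
E
```

```text
side amber_1 0.83 113 [ 0.4178 -0.2303] car [-0.1955 -0.3473] z 0.1129
side amber_1 0.8 119 [ 0.4257 -0.3526] car [-0.2096 -0.4691] z 0.1123
side amber_1 0.6 103 [ 0.522  -0.3405] car [-0.1126 -0.4744] z 0.1127
side clear_1 0.81 136 [ 0.6051 -0.3353] car [-0.0299 -0.4841] z 0.1062
side clear_1 0.75 126 [ 0.6257 -0.2273] car [ 0.0096 -0.3816] z 0.1061
side clear_1 0.2 114 [ 0.4254 -0.3534] car [-0.21   -0.4698] z 0.112
scene amber_1 0.97 178 [ 0.4263 -0.3526] car [-0.209  -0.4692] z 0.1128
scene amber_1 0.89 150 [ 0.4177 -0.2321] car [-0.1959 -0.3491] z 0.1128
scene clear_1 0.82 183 [ 0.5814 -0.3341] car [-0.0531 -0.4787] z 0.1058
scene clear_1 0.68 112 [ 0.6244 -0.2306] car [ 0.0078 -0.3846] z 0.1057
dist 0.0195 shift [ 0.0486 -0.0048  0.0013] turn [ 0.0004 -0.0001 -0.0012] clk 11.4
```

Call:
servo_tool:
  targets:
    - {"x":0.1,"y":-0.002,"z":-0.001,"wx":0.0004,"wy":0,"wz":-0.0012}
    - {"x":0.22,"y":-0.002,"z":-0.001,"wx":0.0004,"wy":0,"wz":-0.0012}
    - {"x":0.3,"y":-0.002,"z":-0.001,"wx":0.0004,"wy":0,"wz":-0.0012}
    - {"x":0.35,"y":-0.002,"z":-0.001,"wx":0.0004,"wy":0,"wz":-0.0012}
    - {"x":0.37,"y":-0.002,"z":-0.001,"wx":0.0004,"wy":0,"wz":-0.0012}
    - {"x":0.37,"y":-0.002,"z":-0.001,"wx":0.0004,"wy":0,"wz":-0.0012}
    - {"x":0.37,"y":-0.002,"z":-0.001,"wx":0.0004,"wy":0,"wz":-0.0012}

```text
clock: 12.25
position: [0.4203, -0.2295, 0.0722]
tool_rot: [1.827, 1.57, 0.436]
force: [-0.0, -0.8, 0.7]
grip_width: 0.0856
```

Call:
servo_tool:
  targets:
    - {"x":0,"y":0,"z":0,"wx":0,"wy":0,"wz":0}
    - {"x":0,"y":0,"z":0,"wx":0,"wy":0,"wz":0}
    - {"x":0,"y":0,"z":0,"wx":0,"wy":0,"wz":0}
    - {"x":0,"y":0,"z":0,"wx":0,"wy":0,"wz":0}
    - {"x":0,"y":0,"z":0,"wx":0,"wy":0,"wz":0}
    - {"x":0,"y":0,"z":0,"wx":0,"wy":0,"wz":0}
    - {"x":0,"y":0,"z":0,"wx":0,"wy":0,"wz":0}
  grip: -1

```text
clock: 13.12
position: [0.4203, -0.2296, 0.0724]
tool_rot: [1.767, 1.57, 0.376]
force: [-2.0, 0.1, 5.8]
grip_width: 0.0279
```

Call:
servo_tool:
  targets:
    - {"x":-0.15,"y":0,"z":0,"wx":0,"wy":0,"wz":0}
    - {"x":-0.3,"y":0,"z":0,"wx":0,"wy":0,"wz":0}
    - {"x":-0.42,"y":0,"z":0,"wx":0,"wy":0,"wz":0}
    - {"x":-0.43,"y":0.08,"z":-0.12,"wx":0,"wy":0,"wz":0}
    - {"x":-0.43,"y":0.16,"z":-0.24,"wx":0,"wy":0,"wz":0}
    - {"x":-0.43,"y":0.24,"z":-0.36,"wx":0,"wy":0,"wz":0}
    - {"x":-0.43,"y":0.32,"z":-0.48,"wx":0,"wy":0,"wz":0}
    - {"x":-0.43,"y":0.4,"z":-0.6,"wx":0,"wy":0,"wz":0}
    - {"x":-0.43,"y":0.48,"z":-0.7,"wx":0,"wy":0,"wz":0}
    - {"x":-0.43,"y":0.532,"z":-0.783,"wx":0,"wy":0,"wz":0}
    - {"x":-0.43,"y":0.532,"z":-0.783,"wx":0,"wy":0,"wz":0}
    - {"x":-0.43,"y":0.532,"z":-0.783,"wx":0,"wy":0,"wz":0}

```text
clock: 14.62
position: [0.5731, 0.1157, 0.2443]
tool_rot: [0.237, 1.57, -1.154]
force: [-0.0, -0.9, -2.3]
grip_width: 0.0279
```

```bash
python3 - <<'E'
from h import *
s=bot.observe();print(s['position'],s['force'],s['grip_width'],inv(s['position']))
p,W,c=look('wrist')
survey()
plan([*car(.02,-.034),.0780],10.3)
E
```

```text
[0.57308129 0.11574302 0.2443459 ] [-0.04754294 -0.87989306 -2.25635859] 0.027940126997206282 [ 0.01919557 -0.03464754]
side amber_1 0.94 371 [0.5691 0.107 ] car [ 0.0137 -0.0425] z 0.2379
side amber_1 0.64 117 [ 0.5225 -0.3396] car [-0.112  -0.4736] z 0.1128
side amber_1 0.61 97 [0.585 0.056] car [ 0.0202 -0.0956] z 0.1174
side amber_1 0.54 125 [ 0.4253 -0.3524] car [-0.2099 -0.4688] z 0.113
side clear_1 0.88 118 [ 0.6562 -0.2564] car [ 0.0344 -0.4157] z 0.1062
side clear_1 0.69 136 [ 0.6037 -0.3353] car [-0.0313 -0.4839] z 0.1059
scene amber_1 0.9 154 [ 0.5232 -0.3397] car [-0.1113 -0.4738] z 0.1129
scene amber_1 0.7 98 [0.5816 0.0533] car [ 0.0164 -0.0976] z 0.1174
scene amber_1 0.59 467 [0.5663 0.1065] car [ 0.0109 -0.0425] z 0.231
scene amber_1 0.59 177 [ 0.4241 -0.3523] car [-0.2111 -0.4685] z 0.1131
scene clear_1 0.74 187 [ 0.5798 -0.3332] car [-0.0545 -0.4776] z 0.1057
scene clear_1 0.71 160 [ 0.6352 -0.2751] car [ 0.0104 -0.4303] z 0.106
dist 0.1668 shift [ 0.417   0.0005 -0.0008] turn [-0.0001 -0.     -0.0002] clk 15.0
```

Call:
servo_tool:
  targets:
    - {"x":0.1,"y":0.0005,"z":-0.001,"wx":0,"wy":0,"wz":0}
    - {"x":0.2,"y":0.0005,"z":-0.001,"wx":0,"wy":0,"wz":0}
    - {"x":0.27,"y":0.0005,"z":-0.001,"wx":0,"wy":0,"wz":0}
    - {"x":0.33,"y":0.0005,"z":-0.001,"wx":0,"wy":0,"wz":0}
    - {"x":0.37,"y":0.0005,"z":-0.001,"wx":0,"wy":0,"wz":0}
    - {"x":0.395,"y":0.0005,"z":-0.001,"wx":0,"wy":0,"wz":0}
    - {"x":0.41,"y":0.0005,"z":-0.001,"wx":0,"wy":0,"wz":0}
    - {"x":0.416,"y":0.0005,"z":-0.001,"wx":0,"wy":0,"wz":0}
    - {"x":0.416,"y":0.0005,"z":-0.001,"wx":0,"wy":0,"wz":0}
    - {"x":0.416,"y":0.0005,"z":-0.001,"wx":0,"wy":0,"wz":0}

```text
clock: 16.23
position: [0.574, 0.1167, 0.0788]
tool_rot: [1.801, 1.569, 0.409]
force: [-0.2, 0.3, -2.5]
grip_width: 0.0276
```

Call:
servo_tool:
  targets:
    - {"x":0,"y":0,"z":0.003,"wx":0,"wy":0,"wz":0}
    - {"x":0,"y":0,"z":0.006,"wx":0,"wy":0,"wz":0}
    - {"x":0,"y":0,"z":0.009,"wx":0,"wy":0,"wz":0}
    - {"x":0,"y":0,"z":0.012,"wx":0,"wy":0,"wz":0}
    - {"x":0,"y":0,"z":0.012,"wx":0,"wy":0,"wz":0}

```text
clock: 16.85
position: [0.5748, 0.1124, 0.0788]
tool_rot: [2.071, 1.569, 0.68]
force: [-2.2, 3.7, -0.1]
grip_width: 0.0274
```

Call:
servo_tool:
  targets:
    - {"x":0,"y":0,"z":0,"wx":0,"wy":0,"wz":0}
    - {"x":0,"y":0,"z":0,"wx":0,"wy":0,"wz":0}
    - {"x":0,"y":0,"z":0,"wx":0,"wy":0,"wz":0}
    - {"x":0,"y":0,"z":0,"wx":0,"wy":0,"wz":0}
    - {"x":-0.1,"y":0,"z":0,"wx":0,"wy":0,"wz":0}
    - {"x":-0.25,"y":0,"z":0,"wx":0,"wy":0,"wz":0}
    - {"x":-0.38,"y":0,"z":0,"wx":0,"wy":0,"wz":0}
    - {"x":-0.38,"y":-0.05,"z":0.15,"wx":0,"wy":0,"wz":0}
    - {"x":-0.38,"y":-0.1,"z":0.3,"wx":0,"wy":0,"wz":0}
    - {"x":-0.38,"y":-0.15,"z":0.45,"wx":0,"wy":0,"wz":0}
    - {"x":-0.38,"y":-0.25,"z":0.6,"wx":0,"wy":0,"wz":0}
    - {"x":-0.38,"y":-0.331,"z":0.7,"wx":0,"wy":0,"wz":0}
  grip: 1

```text
clock: 18.35
position: [0.4936, -0.1883, 0.2304]
tool_rot: [1.847, 1.569, 0.456]
force: [0.7, -1.1, 0.1]
grip_width: 0.0855
```

```bash
python3 - <<'E'
from h import *
n='wrist';p,W,c=look(n)
for o in tops(n,W,'amber_1',.112):print(*o)
plan([.5226,-.340,.2],10.3)
E
```

```text
0.58 [278.0, 329.9] 1076 [ 0.5225 -0.3406] [ 0.522  -0.3366  0.1121]
0.55 [197.8, 325.7] 877 [ 0.4285 -0.3537] [ 0.4292 -0.3497  0.1121]
dist 0.154 shift [0.0777 0.0147 0.3768] turn [-0.0014  0.0001 -0.0002] clk 18.4
```

Call:
servo_tool:
  targets:
    - {"x":0,"y":0.007,"z":0.15,"wx":-0.0014,"wy":0,"wz":0}
    - {"x":0.0,"y":0.0147,"z":0.3,"wx":-0.0014,"wy":0,"wz":0}
    - {"x":0.05,"y":0.0147,"z":0.378,"wx":-0.0014,"wy":0,"wz":0}
    - {"x":0.05,"y":0.0147,"z":0.378,"wx":-0.0014,"wy":0,"wz":0}
    - {"x":0.15,"y":0.0147,"z":0.378,"wx":-0.0014,"wy":0,"wz":0}
    - {"x":0.25,"y":0.0147,"z":0.378,"wx":-0.0014,"wy":0,"wz":0}
    - {"x":0.33,"y":0.0147,"z":0.378,"wx":-0.0014,"wy":0,"wz":0}
    - {"x":0.38,"y":0.0147,"z":0.378,"wx":-0.0014,"wy":0,"wz":0}
    - {"x":0.397,"y":0.0147,"z":0.378,"wx":-0.0014,"wy":0,"wz":0}
    - {"x":0.397,"y":0.0147,"z":0.378,"wx":-0.0014,"wy":0,"wz":0}
    - {"x":0.397,"y":0.0147,"z":0.378,"wx":-0.0014,"wy":0,"wz":0}

```text
clock: 19.82
position: [0.5234, -0.3408, 0.0733]
tool_rot: [0.981, 1.568, -0.411]
force: [-0.0, 0.3, 0.4]
grip_width: 0.0855
```

Call:
servo_tool:
  targets:
    - {"x":0,"y":0,"z":0,"wx":0,"wy":0,"wz":0}
    - {"x":0,"y":0,"z":0,"wx":0,"wy":0,"wz":0}
    - {"x":0,"y":0,"z":0,"wx":0,"wy":0,"wz":0}
    - {"x":0,"y":0,"z":0,"wx":0,"wy":0,"wz":0}
    - {"x":0,"y":0,"z":0,"wx":0,"wy":0,"wz":0}
    - {"x":0,"y":0,"z":0,"wx":0,"wy":0,"wz":0}
    - {"x":0,"y":0,"z":0,"wx":0,"wy":0,"wz":0}
  grip: -1

```text
clock: 20.7
position: [0.5236, -0.3409, 0.0736]
tool_rot: [0.99, 1.567, -0.401]
force: [-0.4, 1.0, 5.7]
grip_width: 0.0277
```

Call:
servo_tool:
  targets:
    - {"x":-0.15,"y":0,"z":0,"wx":0,"wy":0,"wz":0}
    - {"x":-0.3,"y":0,"z":0,"wx":0,"wy":0,"wz":0}
    - {"x":-0.43,"y":0,"z":0,"wx":0,"wy":0,"wz":0}
    - {"x":-0.43,"y":0.05,"z":-0.15,"wx":0,"wy":0,"wz":0}
    - {"x":-0.43,"y":0.1,"z":-0.3,"wx":0,"wy":0,"wz":0}
    - {"x":-0.43,"y":0.15,"z":-0.45,"wx":0,"wy":0,"wz":0}
    - {"x":-0.43,"y":0.2,"z":-0.6,"wx":0,"wy":0,"wz":0}
    - {"x":-0.43,"y":0.25,"z":-0.75,"wx":0,"wy":0,"wz":0}
    - {"x":-0.43,"y":0.328,"z":-0.9,"wx":0,"wy":0,"wz":0}
    - {"x":-0.43,"y":0.328,"z":-0.943,"wx":0,"wy":0,"wz":0}
    - {"x":-0.43,"y":0.328,"z":-0.943,"wx":0,"wy":0,"wz":0}

```text
clock: 22.08
position: [0.5843, 0.0563, 0.2446]
tool_rot: [0.886, 1.568, -0.501]
force: [-0.2, -0.9, -2.6]
grip_width: 0.0274
```

Call:
servo_tool:
  targets:
    - {"x":0,"y":0,"z":-0.15,"wx":0,"wy":0,"wz":0}
    - {"x":0,"y":0,"z":-0.25,"wx":0,"wy":0,"wz":0}
    - {"x":0,"y":0,"z":-0.3,"wx":0,"wy":0,"wz":0}
    - {"x":0,"y":0,"z":-0.3,"wx":0,"wy":0,"wz":0}
    - {"x":0,"y":0,"z":-0.3,"wx":0,"wy":0,"wz":0}

```text
clock: 22.7
position: [0.5628, 0.1725, 0.2445]
tool_rot: [0.699, 1.568, -0.691]
force: [-0.2, -0.7, -2.9]
grip_width: 0.0272
```

```bash
python3 - <<'E'
from h import *
s=bot.observe();print(s['position'],s['grip_width'],inv(s['position']))
survey()
plan([*car(.02,.022),.0790],10.3)
E
```

```text
[0.56278287 0.17250309 0.24453782] 0.02715993655786904 [0.01921194 0.02303923]
side amber_1 0.8 94 [0.5844 0.0546] car [ 0.0194 -0.0968] z 0.1184
side amber_1 0.74 337 [0.5596 0.1611] car [0.014  0.0124] z 0.2349
side amber_1 0.69 97 [0.5723 0.1122] car [ 0.0178 -0.038 ] z 0.1168
side amber_1 0.68 20 [0.428  0.3205] car [-0.0869  0.1928] z 0.1134
side amber_1 0.67 118 [ 0.425  -0.3524] car [-0.2102 -0.4688] z 0.1127
side amber_1 0.28 40 [0.4975 0.2273] car [-0.0352  0.0886] z 0.1186
side clear_1 0.66 134 [ 0.6029 -0.3353] car [-0.0321 -0.4838] z 0.1058
side clear_1 0.63 130 [ 0.6568 -0.2555] car [ 0.0352 -0.4149] z 0.1067
side clear_1 0.21 126 [ 0.425  -0.3524] car [-0.2102 -0.4688] z 0.1124
scene amber_1 0.98 178 [ 0.4252 -0.3515] car [-0.2098 -0.4679] z 0.1125
scene amber_1 0.84 109 [0.5837 0.057 ] car [ 0.0191 -0.0943] z 0.1173
scene amber_1 0.82 490 [0.5581 0.1667] car [0.0136 0.0182] z 0.23
scene amber_1 0.6 95 [0.5699 0.1114] car [ 0.0153 -0.0384] z 0.1171
scene clear_1 0.83 150 [ 0.6561 -0.2559] car [ 0.0344 -0.4151] z 0.106
scene clear_1 0.68 185 [ 0.6032 -0.334 ] car [-0.0316 -0.4825] z 0.1059
dist 0.1655 shift [0.4137 0.0011 0.005 ] turn [ 0.0004  0.0003 -0.0003] clk 23.0
```

Call:
servo_tool:
  targets:
    - {"x":0.1,"y":0.001,"z":0.003,"wx":0,"wy":0,"wz":0}
    - {"x":0.2,"y":0.001,"z":0.003,"wx":0,"wy":0,"wz":0}
    - {"x":0.27,"y":0.001,"z":0.003,"wx":0,"wy":0,"wz":0}
    - {"x":0.33,"y":0.001,"z":0.003,"wx":0,"wy":0,"wz":0}
    - {"x":0.37,"y":0.001,"z":0.003,"wx":0,"wy":0,"wz":0}
    - {"x":0.395,"y":0.001,"z":0.003,"wx":0,"wy":0,"wz":0}
    - {"x":0.408,"y":0.001,"z":0.003,"wx":0,"wy":0,"wz":0}
    - {"x":0.415,"y":0.001,"z":0.003,"wx":0,"wy":0,"wz":0}
    - {"x":0.415,"y":0.001,"z":0.003,"wx":0,"wy":0,"wz":0}
    - {"x":0.415,"y":0.001,"z":0.003,"wx":0,"wy":0,"wz":0}

```text
clock: 24.25
position: [0.5637, 0.1724, 0.0788]
tool_rot: [1.01, 1.568, -0.378]
force: [0.8, -0.3, -2.2]
grip_width: 0.0276
```

Call:
servo_tool:
  targets:
    - {"x":0,"y":0,"z":0.003,"wx":0,"wy":0,"wz":0}
    - {"x":0,"y":0,"z":0.006,"wx":0,"wy":0,"wz":0}
    - {"x":0,"y":0,"z":0.009,"wx":0,"wy":0,"wz":0}
    - {"x":0,"y":0,"z":0.012,"wx":0,"wy":0,"wz":0}
    - {"x":0,"y":0,"z":0.015,"wx":0,"wy":0,"wz":0}
    - {"x":0,"y":0,"z":0.015,"wx":0,"wy":0,"wz":0}

```text
clock: 25.0
position: [0.5648, 0.1668, 0.0789]
tool_rot: [1.148, 1.568, -0.24]
force: [-0.7, 2.2, -2.0]
grip_width: 0.0277
```

Call:
servo_tool:
  targets:
    - {"x":0,"y":0,"z":0,"wx":0,"wy":0,"wz":0}
    - {"x":0,"y":0,"z":0,"wx":0,"wy":0,"wz":0}
    - {"x":0,"y":0,"z":0,"wx":0,"wy":0,"wz":0}
    - {"x":0,"y":0,"z":0,"wx":0,"wy":0,"wz":0}
    - {"x":-0.1,"y":0,"z":0,"wx":0,"wy":0,"wz":0}
    - {"x":-0.25,"y":0,"z":0,"wx":0,"wy":0,"wz":0}
    - {"x":-0.38,"y":0,"z":0,"wx":0,"wy":0,"wz":0}
    - {"x":-0.38,"y":-0.08,"z":0.13,"wx":0,"wy":0,"wz":0}
    - {"x":-0.38,"y":-0.16,"z":0.26,"wx":0,"wy":0,"wz":0}
    - {"x":-0.38,"y":-0.24,"z":0.39,"wx":0,"wy":0,"wz":0}
    - {"x":-0.38,"y":-0.32,"z":0.52,"wx":0,"wy":0,"wz":0}
    - {"x":-0.38,"y":-0.4,"z":0.65,"wx":0,"wy":0,"wz":0}
  grip: 1

```text
clock: 26.5
position: [0.4534, -0.1194, 0.231]
tool_rot: [1.249, 1.567, -0.139]
force: [1.9, 0.2, -0.0]
grip_width: 0.0855
```

```bash
python3 - <<'E'
from h import *
n='wrist';p,W,c=look(n)
for o in tops(n,W,'amber_1',.112):print(*o)
plan([.4257,-.3525,.2],10.3)
E
```

```text
0.91 [472.9, 29.6] 2274 [0.5839 0.0486] [0.5811 0.0479 0.1168]
0.56 [221.1, 368.4] 142 [ 0.4218 -0.2305] [ 0.4183 -0.3382  0.1043]
0.44 [440.8, 1.0] notop [0.568 0.081 0.019]
dist 0.2328 shift [ 0.079  -0.164   0.5529] turn [-0.0008  0.0003 -0.0004] clk 26.6
```

Call:
servo_tool:
  targets:
    - {"x":0,"y":-0.05,"z":0.15,"wx":0,"wy":0,"wz":0}
    - {"x":0,"y":-0.1,"z":0.3,"wx":0,"wy":0,"wz":0}
    - {"x":0,"y":-0.15,"z":0.44,"wx":-0.0008,"wy":0,"wz":0}
    - {"x":0.03,"y":-0.164,"z":0.553,"wx":-0.0008,"wy":0,"wz":0}
    - {"x":0.05,"y":-0.164,"z":0.553,"wx":-0.0008,"wy":0,"wz":0}
    - {"x":0.05,"y":-0.164,"z":0.553,"wx":-0.0008,"wy":0,"wz":0}
    - {"x":0.15,"y":-0.164,"z":0.553,"wx":-0.0008,"wy":0,"wz":0}
    - {"x":0.28,"y":-0.164,"z":0.553,"wx":-0.0008,"wy":0,"wz":0}
    - {"x":0.36,"y":-0.164,"z":0.553,"wx":-0.0008,"wy":0,"wz":0}
    - {"x":0.398,"y":-0.164,"z":0.553,"wx":-0.0008,"wy":0,"wz":0}
    - {"x":0.398,"y":-0.164,"z":0.553,"wx":-0.0008,"wy":0,"wz":0}
    - {"x":0.398,"y":-0.164,"z":0.553,"wx":-0.0008,"wy":0,"wz":0}

```text
clock: 28.1
position: [0.4268, -0.353, 0.0738]
tool_rot: [0.894, 1.566, -0.496]
force: [0.7, 0.2, 0.7]
grip_width: 0.0855
```

Call:
servo_tool:
  targets:
    - {"x":0,"y":0,"z":0,"wx":0,"wy":0,"wz":0}
    - {"x":0,"y":0,"z":0,"wx":0,"wy":0,"wz":0}
    - {"x":0,"y":0,"z":0,"wx":0,"wy":0,"wz":0}
    - {"x":0,"y":0,"z":0,"wx":0,"wy":0,"wz":0}
    - {"x":0,"y":0,"z":0,"wx":0,"wy":0,"wz":0}
    - {"x":0,"y":0,"z":0,"wx":0,"wy":0,"wz":0}
    - {"x":0,"y":0,"z":0,"wx":0,"wy":0,"wz":0}
  grip: -1

```text
clock: 28.98
position: [0.4268, -0.3531, 0.0741]
tool_rot: [0.894, 1.565, -0.497]
force: [-1.5, 0.6, 6.2]
grip_width: 0.0277
```

Call:
servo_tool:
  targets:
    - {"x":-0.15,"y":0,"z":0,"wx":0,"wy":0,"wz":0}
    - {"x":-0.3,"y":0,"z":0,"wx":0,"wy":0,"wz":0}
    - {"x":-0.43,"y":0,"z":0,"wx":0,"wy":0,"wz":0}
    - {"x":-0.43,"y":0.06,"z":-0.13,"wx":0,"wy":0,"wz":0}
    - {"x":-0.43,"y":0.12,"z":-0.26,"wx":0,"wy":0,"wz":0}
    - {"x":-0.43,"y":0.18,"z":-0.39,"wx":0,"wy":0,"wz":0}
    - {"x":-0.43,"y":0.24,"z":-0.52,"wx":0,"wy":0,"wz":0}
    - {"x":-0.43,"y":0.3,"z":-0.65,"wx":0,"wy":0,"wz":0}
    - {"x":-0.43,"y":0.36,"z":-0.78,"wx":0,"wy":0,"wz":0}
    - {"x":-0.43,"y":0.42,"z":-0.9,"wx":0,"wy":0,"wz":0}
    - {"x":-0.43,"y":0.4715,"z":-0.973,"wx":0,"wy":0,"wz":0}
    - {"x":-0.43,"y":0.4715,"z":-0.973,"wx":0,"wy":0,"wz":0}

```text
clock: 30.48
position: [0.5422, 0.0667, 0.245]
tool_rot: [0.859, 1.566, -0.528]
force: [-1.1, -1.6, -2.8]
grip_width: 0.0277
```

Call:
servo_tool:
  targets:
    - {"x":0,"y":0.05,"z":-0.15,"wx":0,"wy":0,"wz":0}
    - {"x":0,"y":0.1,"z":-0.3,"wx":0,"wy":0,"wz":0}
    - {"x":0,"y":0.1,"z":-0.4,"wx":0,"wy":0,"wz":0}
    - {"x":0,"y":0.1,"z":-0.4,"wx":0,"wy":0,"wz":0}
    - {"x":0,"y":0.1,"z":-0.4,"wx":0,"wy":0,"wz":0}

```text
clock: 31.1
position: [0.5523, 0.2299, 0.2446]
tool_rot: [0.705, 1.566, -0.683]
force: [-0.8, -0.0, -2.1]
grip_width: 0.0277
```

```bash
python3 - <<'E'
from h import *
s=bot.observe();print(s['position'],s['grip_width'],inv(s['position']))
p,W,c=look('side')
for o in tops('side',W,'amber_1',.112): print(o[0],o[2],inv(o[3]) if o[2]!='notop' else '')
plan([*car(.02,.0795),.0795],10.3)
E
```

```text
[0.55228743 0.22992614 0.24457773] 0.027741616664098585 [0.019153   0.08141352]
0.81 89 [0.01568795 0.0035522 ]
0.64 98 [ 0.02066925 -0.0943156 ]
0.61 347 [0.01428668 0.07414028]
0.56 96 [ 0.01597876 -0.05077528]
0.32 117 [ 0.03650089 -0.41491274]
dist 0.1653 shift [4.132e-01 1.000e-04 2.400e-03] turn [ 0.0003  0.0006 -0.0006] clk 31.2
```

```bash
python3 - <<'E'
from h import *
ps=[]
for n in('side','wrist'):
    p,W,c=look(n)
    if n=='side': p=cv2.resize(p[120:250,150:330],None,fx=3.2,fy=3.2,interpolation=cv2.INTER_CUBIC)
    ps.append(cv2.resize(p,(560,420)) if n=='wrist' else p[:416])
h=min(q.shape[0] for q in ps)
o=np.hstack([q[:h] for q in ps]);o=cv2.resize(o,(800,int(h*800/o.shape[1])))
cv2.imwrite('pics/c1.png',cv2.cvtColor(o,cv2.COLOR_RGB2BGR))
E
```

```text
(no output)
```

View pics/c1.png

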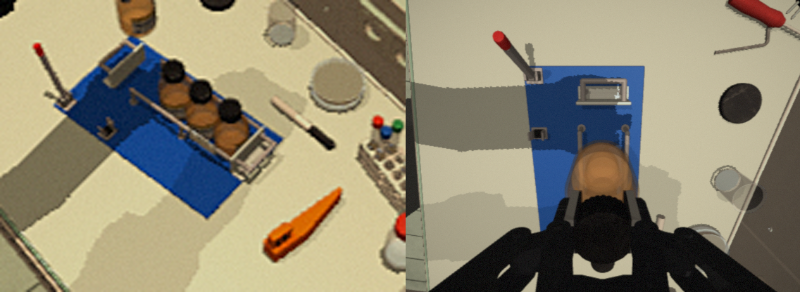

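Call:
servo_tool:
  targets:
    - {"x":0.1,"y":0,"z":0.0015,"wx":0,"wy":0.0006,"wz":-0.0006}
    - {"x":0.2,"y":0,"z":0.0015,"wx":0,"wy":0.0006,"wz":-0.0006}
    - {"x":0.27,"y":0,"z":0.0015,"wx":0,"wy":0.0006,"wz":-0.0006}
    - {"x":0.33,"y":0,"z":0.0015,"wx":0,"wy":0.0006,"wz":-0.0006}
    - {"x":0.37,"y":0,"z":0.0015,"wx":0,"wy":0.0006,"wz":-0.0006}
    - {"x":0.395,"y":0,"z":0.0015,"wx":0,"wy":0.0006,"wz":-0.0006}
    - {"x":0.408,"y":0,"z":0.0015,"wx":0,"wy":0.0006,"wz":-0.0006}
    - {"x":0.413,"y":0,"z":0.0015,"wx":0,"wy":0.0006,"wz":-0.0006}
    - {"x":0.413,"y":0,"z":0.0015,"wx":0,"wy":0.0006,"wz":-0.0006}
    - {"x":0.413,"y":0,"z":0.0015,"wx":0,"wy":0.0006,"wz":-0.0006}

```text
clock: 32.55
position: [0.5536, 0.2292, 0.08]
tool_rot: [2.33, 1.57, 0.942]
force: [-0.4, -0.2, -2.5]
grip_width: 0.0277
```

Call:
servo_tool:
  targets:
    - {"x":0,"y":0,"z":0.003,"wx":0,"wy":0,"wz":0}
    - {"x":0,"y":0,"z":0.006,"wx":0,"wy":0,"wz":0}
    - {"x":0,"y":0,"z":0.009,"wx":0,"wy":0,"wz":0}
    - {"x":0,"y":0,"z":0.012,"wx":0,"wy":0,"wz":0}
    - {"x":0,"y":0,"z":0.015,"wx":0,"wy":0,"wz":0}
    - {"x":0,"y":0,"z":0.017,"wx":0,"wy":0,"wz":0}
    - {"x":0,"y":0,"z":0.017,"wx":0,"wy":0,"wz":0}

```text
clock: 33.42
position: [0.5547, 0.2233, 0.0801]
tool_rot: [2.638, 1.569, 1.25]
force: [-0.6, 4.6, 0.1]
grip_width: 0.0274
```

Call:
servo_tool:
  targets:
    - {"x":0,"y":0,"z":0,"wx":0,"wy":0,"wz":0}
    - {"x":0,"y":0,"z":0,"wx":0,"wy":0,"wz":0}
    - {"x":0,"y":0,"z":0,"wx":0,"wy":0,"wz":0}
    - {"x":0,"y":0,"z":0,"wx":0,"wy":0,"wz":0}
    - {"x":-0.1,"y":0,"z":0,"wx":0,"wy":0,"wz":0}
    - {"x":-0.25,"y":0,"z":0,"wx":0,"wy":0,"wz":0}
    - {"x":-0.4,"y":0,"z":0,"wx":0,"wy":0,"wz":0}
    - {"x":-0.5,"y":0,"z":0,"wx":0,"wy":0,"wz":0}
    - {"x":-0.5,"y":0,"z":0,"wx":0,"wy":0,"wz":0}
  grip: 1

```text
clock: 34.55
position: [0.5557, 0.2231, 0.2831]
tool_rot: [2.121, 1.564, 0.733]
force: [-0.4, 0.1, -0.6]
grip_width: 0.0853
```

Call:
servo_tool:
  targets:
    - {"x":0,"y":-0.04,"z":0.1,"wx":-0.025,"wy":0,"wz":0}
    - {"x":0,"y":-0.08,"z":0.2,"wx":-0.05,"wy":0,"wz":0}
    - {"x":0,"y":-0.12,"z":0.3,"wx":-0.075,"wy":0,"wz":0}
    - {"x":0,"y":-0.16,"z":0.4,"wx":-0.1,"wy":0,"wz":0}
    - {"x":0,"y":-0.2,"z":0.5,"wx":-0.125,"wy":0,"wz":0}
    - {"x":0,"y":-0.24,"z":0.6,"wx":-0.15,"wy":0,"wz":0}
    - {"x":0,"y":-0.27,"z":0.7,"wx":-0.175,"wy":0,"wz":0}
    - {"x":0,"y":-0.29,"z":0.8,"wx":-0.2,"wy":0,"wz":0}
    - {"x":0,"y":-0.29,"z":0.855,"wx":-0.225,"wy":0,"wz":0}
    - {"x":0,"y":-0.29,"z":0.855,"wx":-0.25,"wy":0,"wz":0}
    - {"x":0,"y":-0.29,"z":0.855,"wx":-0.25,"wy":0,"wz":0}
    - {"x":0,"y":-0.29,"z":0.855,"wx":-0.25,"wy":0,"wz":0}

```text
clock: 36.05
position: [0.5036, -0.134, 0.2809]
tool_rot: [0.637, 1.565, 0.817]
force: [-0.0, 0.4, 0.3]
grip_width: 0.0854
```

```bash
python3 - <<'E'
from h import *
s=bot.observe();print(s['position'],s['qpos'].round(2))
n='wrist';p,W,c=look(n,'w4.png')
for r in bot.trace(n,'wedge')[:2]:
    P=W[r['mask']];P=P[np.isfinite(P[:,0])]*1000
    B=P[(P[:,2]>28)&(P[:,2]<35)][:,:2];G=P[P[:,2]>58][:,:2]
    print(r['confidence'],len(B),len(G),'grip',cv2.minAreaRect(G.astype(np.float32)))
    hull=cv2.convexHull(B.astype(np.float32));print(cv2.approxPolyDP(hull,2.5,True)[:,0].round(1).tolist())
survey()
E
```

```text
[ 0.50363004 -0.13396301  0.2809241 ] [-0.09  0.31  0.31  1.83 -0.12  1.02  2.01]
0.69 1542 414 grip ((524.0787353515625, -130.00460815429688), (15.961543083190918, 35.286537170410156), 88.03770446777344)
[[654.2000122070312, -125.69999694824219], [650.2000122070312, -119.5], [512.7999877929688, -114.5], [505.20001220703125, -117.30000305175781], [504.29998779296875, -142.10000610351562], [562.0, -146.1999969482422]]
side amber_1 0.73 15 [ 0.5261 -0.0122] car [-0.0499 -0.1521] z 0.1128
side amber_1 0.57 99 [0.563  0.1552] car [0.0163 0.006 ] z 0.1173
side amber_1 0.55 79 [0.5524 0.2107] car [0.0158 0.0625] z 0.1163
side clear_1 0.84 140 [ 0.604  -0.3351] car [-0.031  -0.4838] z 0.1056
side clear_1 0.67 134 [ 0.6567 -0.2549] car [ 0.0352 -0.4143] z 0.1062
scene amber_1 0.89 104 [0.5703 0.1114] car [ 0.0157 -0.0384] z 0.1175
scene amber_1 0.88 95 [0.5502 0.2238] car [0.016  0.0758] z 0.1172
scene amber_1 0.86 83 [0.5824 0.0524] car [ 0.017  -0.0986] z 0.1171
scene amber_1 0.67 93 [0.5612 0.1659] car [0.0165 0.0168] z 0.1163
scene amber_1 0.31 128 [ 0.6545 -0.2556] car [ 0.0329 -0.4146] z 0.1063
scene clear_1 0.83 179 [ 0.6039 -0.3343] car [-0.031  -0.4829] z 0.1058
scene clear_1 0.57 159 [ 0.6561 -0.2555] car [ 0.0345 -0.4148] z 0.1059
```

View pics/w4.png

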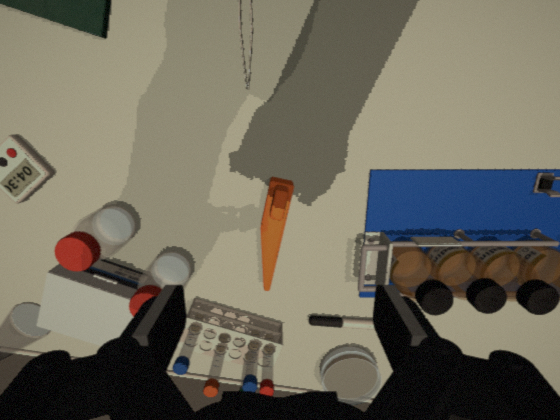

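```bash
python3 - <<'E'
from h import *
plan([.5241,-.1300,.15],88);plan([.5241,-.1300,.047],88)
E
```

```text
dist 0.1329 shift [ 3.285e-01 -3.000e-04  4.990e-02] turn [ 0.0346  0.0008 -0.0006] clk 36.5
dist 0.2352 shift [ 0.586  -0.0011  0.0485] turn [ 0.0346  0.0008 -0.0006] clk 36.5
```

Call:
servo_tool:
  targets:
    - {"x":0.15,"y":0,"z":0.0495,"wx":0.0346,"wy":0.0008,"wz":-0.0006}
    - {"x":0.3,"y":0,"z":0.0495,"wx":0.0346,"wy":0.0008,"wz":-0.0006}
    - {"x":0.33,"y":0,"z":0.0495,"wx":0.0346,"wy":0.0008,"wz":-0.0006}
    - {"x":0.33,"y":0,"z":0.0495,"wx":0.0346,"wy":0.0008,"wz":-0.0006}
    - {"x":0.42,"y":-0.001,"z":0.0485,"wx":0.0346,"wy":0.0008,"wz":-0.0006}
    - {"x":0.5,"y":-0.001,"z":0.0485,"wx":0.0346,"wy":0.0008,"wz":-0.0006}
    - {"x":0.55,"y":-0.001,"z":0.0485,"wx":0.0346,"wy":0.0008,"wz":-0.0006}
    - {"x":0.58,"y":-0.001,"z":0.0485,"wx":0.0346,"wy":0.0008,"wz":-0.0006}
    - {"x":0.586,"y":-0.001,"z":0.0485,"wx":0.0346,"wy":0.0008,"wz":-0.0006}
    - {"x":0.586,"y":-0.001,"z":0.0485,"wx":0.0346,"wy":0.0008,"wz":-0.0006}
  grip: 0

```text
clock: 37.7
position: [0.5247, -0.1301, 0.0481]
tool_rot: [0.052, 1.569, 0.017]
force: [-0.8, -0.5, 0.8]
grip_width: 0.0427
```

Call:
servo_tool:
  targets:
    - {"x":0,"y":0,"z":0,"wx":0,"wy":0,"wz":0}
    - {"x":0,"y":0,"z":0,"wx":0,"wy":0,"wz":0}
    - {"x":0,"y":0,"z":0,"wx":0,"wy":0,"wz":0}
    - {"x":0,"y":0,"z":0,"wx":0,"wy":0,"wz":0}
    - {"x":0,"y":0,"z":0,"wx":0,"wy":0,"wz":0}
    - {"x":0,"y":0,"z":0,"wx":0,"wy":0,"wz":0}
  grip: -1
  squeeze: 60

```text
clock: 38.45
position: [0.5252, -0.1301, 0.049]
tool_rot: [0.049, 1.568, 0.014]
force: [-3.5, 2.1, 12.5]
grip_width: 0.0146
```

```bash
python3 - <<'E'
from h import *
s=bot.observe();print(s['position'],s['grip_width'],inv(s['position']),s['force'])
plan([*car(-.175,.108),.16],100.3);plan([.43,-.1,.17],100.3)
E
```

```text
[ 0.52521942 -0.13013405  0.0489756 ] 0.014648772735755678 [-0.07185837 -0.2680045 ] [-3.51733297  2.05396067 12.54799874]
dist 0.4054 shift [-0.2787  0.8636 -0.4513] turn [-0.0341  0.0004  0.    ] clk 38.5
dist 0.1569 shift [-0.3032  0.0671 -0.2397] turn [-0.0341  0.0004  0.    ] clk 38.5
```

Call:
servo_tool:
  targets:
    - {"x":-0.12,"y":0,"z":0,"wx":0,"wy":0,"wz":0}
    - {"x":-0.24,"y":0.03,"z":-0.06,"wx":-0.01,"wy":0,"wz":0}
    - {"x":-0.29,"y":0.08,"z":-0.17,"wx":-0.02,"wy":0,"wz":0}
    - {"x":-0.29,"y":0.15,"z":-0.28,"wx":-0.034,"wy":0,"wz":0}
    - {"x":-0.29,"y":0.28,"z":-0.35,"wx":-0.034,"wy":0,"wz":0}
    - {"x":-0.29,"y":0.41,"z":-0.4,"wx":-0.034,"wy":0,"wz":0}
    - {"x":-0.29,"y":0.54,"z":-0.425,"wx":-0.034,"wy":0,"wz":0}
    - {"x":-0.29,"y":0.67,"z":-0.425,"wx":-0.034,"wy":0,"wz":0}
    - {"x":-0.29,"y":0.8,"z":-0.425,"wx":-0.034,"wy":0,"wz":0}
    - {"x":-0.28,"y":0.864,"z":-0.425,"wx":-0.034,"wy":0,"wz":0}
    - {"x":-0.28,"y":0.864,"z":-0.425,"wx":-0.034,"wy":0,"wz":0}

```text
clock: 39.83
position: [0.3667, 0.2228, 0.1605]
tool_rot: [-0.084, 1.568, 0.098]
force: [0.5, 0.1, -2.1]
grip_width: 0.0145
```

```bash
python3 - <<'E'
from h import *
s=bot.observe();print(s['position'],s['qpos'].round(2),s['grip_width'],inv(s['position']),s['force'])
p,W,c=look('wrist','w5.png')
for r in bot.trace('wrist','wedge')[:2]:
    P=W[r['mask']];P=P[np.isfinite(P[:,0])]*1000
    P=P[P[:,2]>90]
    print(r['confidence'],len(P),np.percentile(P[:,2],[1,25,50,75,99]))
    C=np.array([inv(q/1000)*1000 for q in P[:,:2]]); print(C.min(0),C.max(0))
    B=P[abs(P[:,2]-np.median(P[:,2]))<6]; print(np.polyfit(B[:,0],B[:,2],1))
    C=C[abs(P[:,2]-np.median(P[:,2]))<6];
    for x in(-170,-150,-130,-100,-80,-60,-45):
        k=abs(C[:,0]-x)<4
        if k.any(): print(x,C[k,1].min().round(1),C[k,1].max().round(1))
plan([*car(-.15,.110),.053],100.3)
E
```

```text
[0.36667452 0.2227724  0.16048033] [-0.82  0.33  0.16  2.17 -0.08  0.65  1.16] 0.014497688133584492 [-0.16474787  0.10756306] [ 0.52766444  0.07996536 -2.1396515 ]
0.59 7005 [117.65629068 143.17729844 144.13429218 173.06614331 178.91862969]
[-185.96178238   92.51204428] [-77.04011201 122.6123893 ]
[-4.82357232e-04  1.43702318e+02]
-170 92.5 122.3
-130 98.5 116.4
-100 98.1 121.8
-80 103.5 122.2
dist 0.1088 shift [0.2691 0.0117 0.0367] turn [-0.0001  0.0004  0.0001] clk 39.9
```

View pics/w5.png

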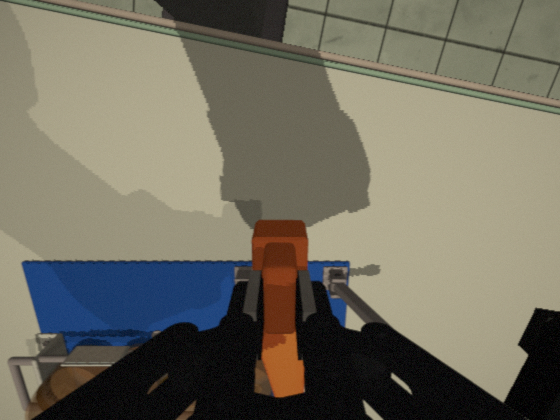

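Call:
servo_tool:
  targets:
    - {"x":0.1,"y":0.005,"z":0,"wx":0,"wy":0,"wz":0}
    - {"x":0.2,"y":0.005,"z":0,"wx":0,"wy":0,"wz":0}
    - {"x":0.25,"y":0.005,"z":0,"wx":0,"wy":0,"wz":0}
    - {"x":0.264,"y":0.005,"z":0,"wx":0,"wy":0,"wz":0}
    - {"x":0.264,"y":0.005,"z":0,"wx":0,"wy":0,"wz":0}
    - {"x":0.264,"y":0.005,"z":0,"wx":0,"wy":0,"wz":0}

```text
clock: 40.67
position: [0.3673, 0.2227, 0.0559]
tool_rot: [-0.034, 1.567, 0.145]
force: [-0.3, 0.4, -1.3]
grip_width: 0.0142
```

```bash
python3 - <<'E'
from h import *
for i in range(3):
    s=bot.observe();print(s['position'],s['qpos'].round(3),s['grip_width'],inv(s['position']),s['force'])
    p,W,c=look('scene')
    plan([*car(-.15,.110),.0545],100.3)
for r in bot.trace('scene','wedge')[:1]:
    P=W[r['mask']];P=P[np.isfinite(P[:,0])]*1000
    C=np.array([[*(inv(q/1000)*1000),q[2]] for q in P]); C=C[(C[:,2]<45)&(C[:,2]>30)]; print(len(C),C.min(0),C.max(0))
E
```

```text
[0.36725097 0.22269774 0.05591738] [-0.765  0.542  0.102  2.236 -0.143  0.366  1.206] 0.014162079918674122 [-0.16419406  0.10738654] [-0.26501298  0.43783793 -1.34234934]
dist 0.0145 shift [0.0036 0.0063 0.0356] turn [-0.0002  0.0006  0.    ] clk 40.7
[0.36719032 0.22278911 0.05587483] [-0.765  0.542  0.102  2.236 -0.143  0.366  1.206] 0.01463022235700154 [-0.16423739  0.10748727] [-0.40538117 -0.12532484 -1.28604706]
dist 0.0146 shift [0.0033 0.0063 0.0357] turn [-0.0001  0.0006  0.    ] clk 40.8
[0.36712926 0.22279899 0.05577207] [-0.765  0.542  0.102  2.236 -0.143  0.366  1.206] 0.014637293145082586 [-0.16429571  0.10750791] [-0.11494781  0.51788644 -1.70339   ]
dist 0.0146 shift [0.003  0.0063 0.0359] turn [-0.0001  0.0005  0.    ] clk 40.8
241 [-185.43008718   92.92871922   30.02751445] [-39.02349154 124.29863674  44.75669302]
```

Call:
servo_tool:
  targets:
    - {"x":0.0,"y":0.004,"z":0.04,"wx":0,"wy":0,"wz":0}
    - {"x":0.0,"y":0.004,"z":0.08,"wx":0,"wy":0,"wz":0}
    - {"x":0.0,"y":0.004,"z":0.12,"wx":0,"wy":0,"wz":0}
    - {"x":0.002,"y":0.004,"z":0.16,"wx":0,"wy":0,"wz":0}
    - {"x":0.004,"y":0.004,"z":0.2,"wx":0,"wy":0,"wz":0}
    - {"x":0.004,"y":0.004,"z":0.22,"wx":0,"wy":0,"wz":0}
    - {"x":0.004,"y":0.004,"z":0.22,"wx":0,"wy":0,"wz":0}

```text
clock: 41.75
position: [0.4536, 0.24, 0.0541]
tool_rot: [-0.104, 1.568, 0.075]
force: [0.5, 0.5, -2.5]
grip_width: 0.0145
```

```bash
cat > st.py <<'E'
from h import *
s=bot.observe();a=np.radians(CY);f=s['force'];print(s['clock'],s['position'].round(4),round(s['grip_width'],4),'car',inv(s['position']).round(4),'Fcar',round(f[0]*np.cos(a)+f[1]*np.sin(a),1),round(-f[0]*np.sin(a)+f[1]*np.cos(a),1),round(f[2],1))
E
python3 st.py
```

```text
41.75 [0.4536 0.24   0.0541] 0.0145 car [-0.0762  0.1089] Fcar 0.6 0.4 -2.5
```

Call:
servo_tool:
  targets:
    - {"x":0.001,"y":0.002,"z":0.01,"wx":0,"wy":0,"wz":0}
    - {"x":0.001,"y":0.002,"z":0.02,"wx":0,"wy":0,"wz":0}
    - {"x":0.001,"y":0.002,"z":0.03,"wx":0,"wy":0,"wz":0}
    - {"x":0.001,"y":0.002,"z":0.04,"wx":0,"wy":0,"wz":0}
    - {"x":0.001,"y":0.002,"z":0.047,"wx":0,"wy":0,"wz":0}
    - {"x":0.001,"y":0.002,"z":0.052,"wx":0,"wy":0,"wz":0}
    - {"x":0.001,"y":0.002,"z":0.056,"wx":0,"wy":0,"wz":0}
    - {"x":0.001,"y":0.002,"z":0.056,"wx":0,"wy":0,"wz":0}

```text
clock: 42.75
position: [0.4738, 0.2439, 0.054]
tool_rot: [-1.447, 1.569, -1.268]
force: [-9.0, -4.9, 14.3]
grip_width: 0.0141
```

```bash
python3 st.py
```

```text
42.75 [0.4738 0.2439 0.054 ] 0.0141 car [-0.0555  0.1092] Fcar -9.7 -3.2 14.3
```

Call:
servo_tool:
  targets:
    - {"x":-0.002,"y":0,"z":0.007,"wx":0,"wy":0,"wz":0}
    - {"x":-0.002,"y":0,"z":0.01,"wx":0,"wy":0,"wz":0}
    - {"x":-0.002,"y":0,"z":0.013,"wx":0,"wy":0,"wz":0}
    - {"x":-0.002,"y":0,"z":0.013,"wx":0,"wy":0,"wz":0}

```text
clock: 43.25
position: [0.4788, 0.2447, 0.0547]
tool_rot: [-1.698, 1.569, -1.52]
force: [-4.3, -2.9, 0.2]
grip_width: 0.0143
```

```bash
python3 st.py
```

```text
43.25 [0.4788 0.2447 0.0547] 0.0143 car [-0.0505  0.1091] Fcar -4.7 -2.1 0.2
```

Call:
servo_tool:
  targets:
    - {"x":0,"y":0,"z":0.005,"wx":0,"wy":0,"wz":0}
    - {"x":0,"y":0,"z":0.009,"wx":0,"wy":0,"wz":0}
    - {"x":0,"y":0,"z":0.012,"wx":0,"wy":0,"wz":0}
    - {"x":0,"y":0,"z":0.012,"wx":0,"wy":0,"wz":0}

```text
clock: 43.75
position: [0.4807, 0.245, 0.0541]
tool_rot: [-2.753, 1.564, -2.574]
force: [-19.2, -4.7, 9.2]
grip_width: 0.0143
```

```bash
python3 st.py; python3 - <<'E'
from h import *
for n in('scene','side'):
    p,W,c=look(n)
    for r in bot.trace(n,'wedge')[:1]:
        P=W[r['mask']];P=P[np.isfinite(P[:,0])]
        C=np.array([[*(inv(q)*1000),q[2]*1000] for q in P]); C=C[(C[:,2]<45)&(C[:,2]>30)]; print(n,len(C),C.min(0).round(1),C.max(0).round(1))
    print([(o[0],inv(o[3]).round(4)) for o in tops(n,W,'amber_1',.112) if o[2]!='notop'])
E
```

```text
43.75 [0.4807 0.245  0.0541] 0.0143 car [-0.0486  0.1091] Fcar -19.8 -1.2 9.2
scene 154 [-69.9  83.7  30.1] [ 28.1 129.7  44.5]
[(0.87, array([0.0219, 0.0577])), (0.77, array([ 0.0153, -0.0368])), (0.73, array([0.0191, 0.0166])), (0.67, array([ 0.0183, -0.0949]))]
side 64 [-69.4  94.8  30.4] [  2.8 119.3  44.4]
[(0.88, array([ 0.0205, -0.0967])), (0.74, array([0.026 , 0.0741])), (0.54, array([0.0189, 0.0039])), (0.52, array([ 0.0168, -0.0411]))]
```

Call:
servo_tool:
  targets:
    - {"x":0,"y":0,"z":0,"wx":0,"wy":0,"wz":0}
    - {"x":0,"y":0,"z":0,"wx":0,"wy":0,"wz":0}
    - {"x":0,"y":0,"z":0,"wx":0,"wy":0,"wz":0}
    - {"x":0,"y":0,"z":0,"wx":0,"wy":0,"wz":0}
    - {"x":-0.05,"y":0,"z":0,"wx":0,"wy":0,"wz":0}
    - {"x":-0.15,"y":0,"z":0,"wx":0,"wy":0,"wz":0}
    - {"x":-0.3,"y":0,"z":0,"wx":0,"wy":0,"wz":0}
    - {"x":-0.45,"y":0,"z":-0.1,"wx":0,"wy":0,"wz":0}
    - {"x":-0.5,"y":0,"z":-0.25,"wx":0,"wy":0,"wz":0}
    - {"x":-0.5,"y":0,"z":-0.25,"wx":0,"wy":0,"wz":0}
    - {"x":-0.5,"y":0,"z":-0.25,"wx":0,"wy":0,"wz":0}
  grip: -0.1

```text
clock: 45.42
position: [0.3835, 0.2281, 0.255]
tool_rot: [-2.8, 1.566, -2.62]
force: [-0.0, 0.4, -0.1]
grip_width: 0.0381
```

```bash
python3 st.py; python3 - <<'E'
from h import *
for n in('wrist','scene','side'):
    p,W,c=look(n,'x_%s.png'%n)
    for r in bot.trace(n,'wedge')[:1]:
        P=W[r['mask']];P=P[np.isfinite(P[:,0])]
        C=np.array([[*(inv(q)*1000),q[2]*1000] for q in P]); 
        G=C[C[:,2]>60];print(n,'grip',(G.min(0)/2+G.max(0)/2).round(1)); C=C[(C[:,2]<45)&(C[:,2]>30)]; print(n,len(C),C.min(0).round(1),C.max(0).round(1))
    print([(o[0],inv(o[3]).round(4)) for o in tops(n,W,'amber_1',.112) if o[2]!='notop'])
    for nm in('latch','latch_tip'):
      for r in bot.trace(n,nm)[:1]:
        P=W[r['mask']];P=P[np.isfinite(P[:,0])]
        C=np.array([[*(inv(q)*1000),q[2]*1000] for q in P]);print(nm,r['confidence'],len(C),C.min(0).round(),C.max(0).round()); T=C[C[:,2]>C[:,2].max()-20];print(T.mean(0).round(1))
E
```

```text
45.425 [0.3835 0.2281 0.255 ] 0.0381 car [-0.1472  0.1098] Fcar 0.0 0.4 -0.1
wrist grip [-49.8 108.9  64.6]
wrist 1458 [-69.7  94.1  30.2] [ 80.2 124.   44.8]
[(0.91, array([-0.0476,  0.0866])), (0.76, array([-0.158 ,  0.0769])), (0.67, array([-0.0651, -0.031 ]))]
latch 0.96 927 [-94. 158.  -1.] [-21. 242. 130.]
[-89.1 197.2 122.3]
latch_tip 0.7 883 [-94. 158.  -1.] [-33. 213. 130.]
[-89.1 197.2 122.4]
scene grip [-32.3 104.4  66.4]
scene 157 [-73.3  82.1  30.3] [ 33.6 129.9  44.8]
[(0.97, array([ 0.0205, -0.0963])), (0.86, array([0.0243, 0.0746])), (0.77, array([ 0.0147, -0.0402])), (0.7, array([0.0183, 0.0182]))]
latch 0.51 415 [ -20. -124.    4.] [112. -51. 121.]
[ 15.7 -97.9 115.3]
latch_tip 0.46 28 [-93. 165.  32.] [-86. 203. 128.]
[-88.8 197.2 118.4]
side grip [-47.6 108.3  67.2]
side 136 [-69.3  93.1  30.5] [ 28.3 128.3  44.7]
[(0.89, array([ 0.019 , -0.0966])), (0.81, array([0.0183, 0.0172])), (0.63, array([ 0.018 , -0.0385])), (0.59, array([0.0231, 0.0651]))]
latch 0.51 8 [-90. 161.  28.] [-84. 171.  49.]
[-87.4 166.1  43.2]
```

View pics/x_wrist.png

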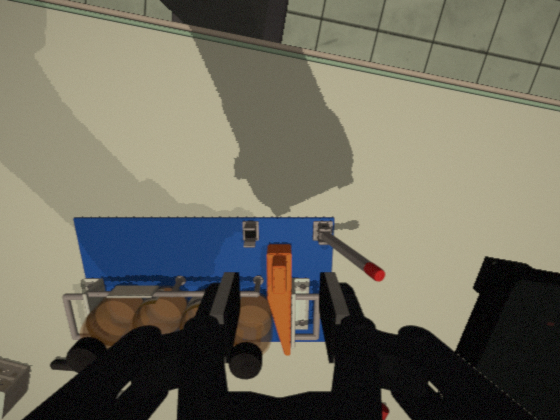

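Call:
servo_tool:
  targets:
    - {"x":0,"y":0.1,"z":0.0,"wx":0,"wy":0,"wz":0}
    - {"x":0,"y":0.2,"z":0.0,"wx":0,"wy":0,"wz":0}
    - {"x":0,"y":0.3,"z":0.05,"wx":0,"wy":0,"wz":0}
    - {"x":0,"y":0.38,"z":0.15,"wx":0,"wy":0,"wz":0}
    - {"x":0,"y":0.38,"z":0.15,"wx":0,"wy":0,"wz":0}
    - {"x":0.1,"y":0.38,"z":0.15,"wx":0,"wy":0,"wz":0}
    - {"x":0.2,"y":0.38,"z":0.15,"wx":0,"wy":0,"wz":0}
    - {"x":0.3,"y":0.38,"z":0.15,"wx":0,"wy":0,"wz":0}
    - {"x":0.4,"y":0.38,"z":0.15,"wx":0,"wy":0,"wz":0}
    - {"x":0.425,"y":0.38,"z":0.15,"wx":0,"wy":0,"wz":0}
    - {"x":0.425,"y":0.38,"z":0.15,"wx":0,"wy":0,"wz":0}
  grip: -1

```text
clock: 47.55
position: [0.4144, 0.3874, 0.0845]
tool_rot: [-2.724, 1.564, -2.545]
force: [-0.5, 0.6, 0.5]
grip_width: -0.0002
```

```bash
python3 st.py
```

```text
47.55 [0.4144 0.3874 0.0845] -0.0002 car [-0.0883  0.261 ] Fcar -0.4 0.7 0.5
```

Call:
servo_tool:
  targets:
    - {"x":0,"y":-0.04,"z":0.003,"wx":0,"wy":0,"wz":0}
    - {"x":0,"y":-0.08,"z":0.003,"wx":0,"wy":0,"wz":0}
    - {"x":0,"y":-0.11,"z":0.003,"wx":0,"wy":0,"wz":0}
    - {"x":0,"y":-0.14,"z":0.003,"wx":0,"wy":0,"wz":0}
    - {"x":0,"y":-0.17,"z":0.003,"wx":0,"wy":0,"wz":0}
    - {"x":0,"y":-0.19,"z":0.003,"wx":0,"wy":0,"wz":0}
    - {"x":0,"y":-0.21,"z":0.003,"wx":0,"wy":0,"wz":0}
    - {"x":0,"y":-0.23,"z":0.003,"wx":0,"wy":0,"wz":0}
    - {"x":0,"y":-0.25,"z":0.003,"wx":0,"wy":0,"wz":0}

```text
clock: 48.68
position: [0.4346, 0.2883, 0.0865]
tool_rot: [-2.744, 1.567, -2.566]
force: [-0.1, 0.0, -0.9]
grip_width: 0.0004
```

Call:
servo_tool:
  targets:
    - {"x":0,"y":-0.02,"z":0,"wx":0,"wy":0,"wz":0}
    - {"x":0,"y":-0.04,"z":0,"wx":0,"wy":0,"wz":0}
    - {"x":0,"y":-0.06,"z":0,"wx":0,"wy":0,"wz":0}
    - {"x":0,"y":-0.08,"z":0,"wx":0,"wy":0,"wz":0}
    - {"x":0,"y":-0.08,"z":0,"wx":0,"wy":0,"wz":0}

```text
clock: 49.3
position: [0.4404, 0.2561, 0.0865]
tool_rot: [-2.698, 1.567, -2.52]
force: [0.8, -0.2, -0.4]
grip_width: 0.0003
```

```bash
python3 st.py; python3 - <<'E'
from h import *
p,W,c=look('side')
q=cv2.resize(p[110:260,130:310],None,fx=3,fy=3,interpolation=cv2.INTER_CUBIC)
cv2.imwrite('pics/l1.png',cv2.cvtColor(q,cv2.COLOR_RGB2BGR))
E
```

```text
49.3 [0.4404 0.2561 0.0865] 0.0003 car [-0.0863  0.1272] Fcar 0.7 -0.3 -0.4
```

View pics/l1.png

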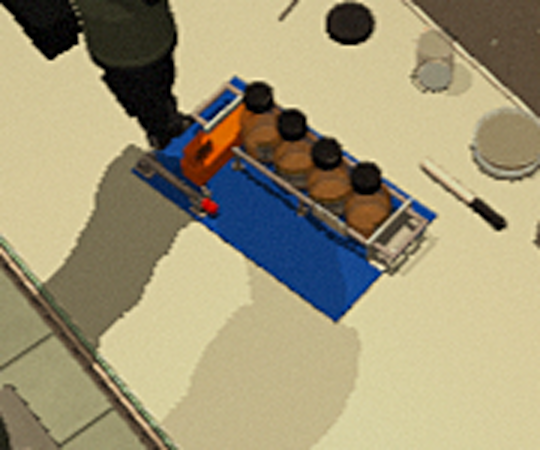

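Call:
servo_tool:
  targets:
    - {"x":-0.15,"y":0.0,"z":0,"wx":0,"wy":0,"wz":0}
    - {"x":-0.3,"y":0.05,"z":-0.05,"wx":0,"wy":0,"wz":0}
    - {"x":-0.45,"y":0.15,"z":-0.1,"wx":0,"wy":0,"wz":0}
    - {"x":-0.5,"y":0.25,"z":-0.15,"wx":0,"wy":0,"wz":0}
    - {"x":-0.5,"y":0.3,"z":-0.15,"wx":0,"wy":0,"wz":0}
    - {"x":-0.5,"y":0.3,"z":-0.15,"wx":0,"wy":0,"wz":0}

```text
clock: 50.1
position: [0.36, 0.3656, 0.2859]
tool_rot: [-2.74, 1.567, -2.56]
force: [0.0, -0.6, -0.1]
grip_width: -0.0
```

```bash
python3 st.py; python3 - <<'E'
from h import *
for n in('side','scene'):
    p,W,c=look(n)
    for o in tops(n,W,'amber_1',.112):
        if o[2]!='notop': print(n,o[0],inv(o[3]).round(4),o[4][2])
    hsv=cv2.cvtColor(p,cv2.COLOR_RGB2HSV)
    F=W.reshape(-1,3);C=np.array([[*(inv(q)*1000),q[2]*1000] for q in F]).reshape(420,560,3)
    red=((hsv[...,0]<6)|(hsv[...,0]>174))&(hsv[...,1]>180)&(abs(C[...,0]+87)<15)&(abs(C[...,1]-61)<40)
    print('tip',red.sum(),np.nanmedian(C[red],0).round(1),np.nanmax(C[red],0).round(1))
    for r in bot.trace(n,'wedge')[:1]:
        G=C[r['mask']];G=G[G[:,2]>55];print('wedge grip',np.nanmedian(G,0).round(1))
    for nm in('timer','marker'):
        for r in bot.trace(n,nm)[:1]: print(nm,r['pixel'])
E
```

```text
50.1 [0.36   0.3656 0.2859] -0.0 car [-0.1458  0.2493] Fcar -0.1 -0.6 -0.1
side 0.73 [ 0.0206 -0.0959] 0.1177
side 0.73 [0.0236 0.073 ] 0.118
side 0.71 [0.0176 0.0041] 0.1179
tip 19 [-85.9  59.2  26.3] [-78.   69.8  33.9]
wedge grip [-49.6 108.1  67.8]
timer [346.7, 298.0]
marker [281.5, 175.3]
scene 0.76 [0.0254 0.0736] 0.1171
scene 0.73 [ 0.016  -0.0384] 0.1177
scene 0.61 [ 0.0183 -0.0965] 0.1172
scene 0.56 [0.0184 0.0187] 0.1171
tip 14 [-89.2  59.9  26. ] [-83.4  65.7  29. ]
wedge grip [-51.  106.9  66.1]
timer [383.3, 306.6]
marker [294.1, 187.8]
```

```bash
python3 -c "
from workcell import bot
print(bot.job_done())"
```

```text
the job is handed in; nothing more can be done
None
```

The carrier is ready for transport, and I handed the job in at about 50 s on the robot's clock. No verdict is reported.

- **Bottles:** There were four amber bottles, so they fill places 1 to 4 and no clear bottle was needed. They stand upright at carrier x about 16 to 25 mm. Their y readings are about -96, -38, 18 and 74 mm, against nominal -96.5, -39.5, 17.5 and 74.5 mm.
- **Fourth bottle:** It reads x 24 to 25 mm, probably dragged a little by the wedge, but still inside the 10 to 30 mm limit.
- **Wedge:** It sits in the lane with its origin at about carrier x -50, y 108 to 109 mm. At the end it stopped moving against about 20 N.
- **Latch:** It swung over and fell into its catch. The red tip lies level at carrier y about 60 mm, with its top at about 26 mm height.
- **Robot:** The arm is withdrawn and touching nothing.
- **Timer and marker:** They showed in the last pictures where they were at the start.
- **Disagreeing readings:** One side-view check put bottles 2 and 3 about 13 mm off, and the last one put bottle 3 at y 4 mm and missed bottle 2. The picture taken at the first of these and the scene camera's final readings both showed them in place, so I put it down to merged masks.
- **Knocked bottle:** One clear bottle was knocked a few centimetres aside during the run. That had no effect on the job.

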